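# Feed a dish carrier under the exposure lamp with a push stick

## Task

Take the notched push stick by its grip and use it to bring the dish carrier square against the guide bar of the fence before it crosses the scribed load line, then feed it along under the lamp, keeping it gently pressed to the bar all the way, until it sits home against the end stop with the sprung ball in its side notch. Touch the carrier only with the stick, never lean hard on the bar or the stop, and leave the dish in its pocket and the things round about where they are. Then draw the stick out and lay it flat on the open bench.

Things in the scene. Friction and masses are not known exactly. Their poses are not given: they have to be found in the camera images.
- exposure_bed: grey metal base plate 172 x 350 x 10 mm on the bench, carrying fence, end stop and lamp. Origin at bench level under the plate: x towards the fence (away from the robot), y along the feed, z up. Plate spans x -83..89, y -172..178 mm, top at z 10 mm. A load line is scribed across the track at y = -15 mm. The carrier stands loose near the -y end and is fed towards +y.
- fence: fixed studs of the fence; same origin and axes as exposure_bed. They hold a steel guide bar, 26 mm tall, and its end stop. Guiding face nominally x = +48 mm, stop pad y = +146 mm, but bar and stop are swung together about the stud at x 65, y 85 mm and clamped anywhere within 0.05 rad either way: this pose does not show it, the bar must be felt. Bar and stop do not yield; load at most 15 N.
- lamp_head: grey lamp housing 140 x 100 x 42 mm carried on a post behind the fence, over the last part of the track; same origin and axes as exposure_bed. It covers x -68..72, y 50..150 mm; its underside is 64 mm above the plate, its top 106 mm.
- index_ball (a joint): steel ball, 8 mm radius, in the fence at y = +100 mm (under the lamp), 13 mm above the plate, sprung towards the track. Value: m pushed back. 0 = right out, about 3 mm proud of the guiding face; about 0.003 = flush, as under the carrier's plain side. Pushes back 1.8 N when out, 2.7 N when flush; springs out into the carrier's notch when it is home.
- home_point (a point): point on the guiding face where the ball comes out: x 48, y 100, z 23 mm in the exposure_bed frame (true within 1 mm at any setting of the bar).
- carrier: white polyethylene block 96 (x) x 92 (y) x 24 mm, 0.25 to 0.4 kg with the dish, slippery (friction about 0.25); origin under its centre, +x side faces the fence, +y is the nose. Mid fence side: notch 16 mm wide, 5 deep; at the nose a lead-in chamfer 13 mm long, 4 deep. Dish pocket on top, centred at x = -5 mm, 9 deep. Home: origin near x 0, y +100 mm in the exposure_bed frame.
- carrier_notch (a point): mouth of the notch in the middle of the carrier's fence side: x 48, y 0, z 13 mm in the carrier's frame. Home: within 4 mm of home_point.
- dish: Petri dish 72 mm wide, 15 mm tall, lying loose in the carrier's pocket; origin under its centre.
- push_stick: grey plastic push stick, 90 g, on the bench in front of the plate; spans y -60..136 mm. Origin on its underside below mid grip, +y to the toe, +x the notched side. Grip: raised bar 18 mm wide (x), 76 long (y -38..38), 46 tall. Shank, heel and toe 16 tall. The heel arm (y 83..97, out to x 52) goes behind the carrier and pushes its rear; the toe (x -9..-1) goes along the carrier's outer side.
- stick_heel (a point): front of the round nub on the heel arm, which pushes the carrier's rear face: x 46, y 100, z 8 mm in the stick's frame (the arm itself lies 3 mm farther back).
- stick_toe (a point): pressing point of the round nub on the notched side of the toe, which bears on the carrier's outer side: x 4, y 130, z 8 mm in the stick's frame.
- small_beaker: clear beaker, 48 mm wide, 58 mm tall, a bystander; origin under its centre.
- amber_vial: brown glass bottle with black cap, 38 mm wide, 99 mm tall, a bystander; origin under its centre.
- tape_roll: roll of beige tape lying flat, 64 mm wide, 19 mm tall, a bystander; origin under its centre.

How it is judged:
By the outcome, as a careful person would: the job done as asked, in the order asked, and still so for the second after the job is handed in, with the robot touching nothing.
It also fails if it takes over 72 s, if anything falls off the work surface, if the arm or the gripper's body presses on something with over 40 N, if the wrist force passes 120 N, or if a joint passes its speed limit or range.

## Robot

A 6-joint arm with a two-finger parallel gripper is mounted at the origin on the work surface; the furniture and walls round the work are solid. World frame = base frame: x ahead of the robot, y to its left, z up, the work surface at z = 0. Lengths are in m, angles in degrees, forces in N, time in s.
With the tool pointing down it reaches from about 0.375 to 0.9 m from the base axis. Payload 3.1 kg.
Tool frame: the origin (TCP) lies between the finger pads; the fingertips stand 19 mm ahead of it and the grasp point (between the pads) is the TCP; z points along the fingers, x is the direction in which the jaws open and shut, and the axes are right-handed (so a half turn about z gives the same grasp; the last joint's range is limited). The gripper opens to 87 mm and grips with 3 to 60 N. Pads are 19 mm wide; open, the fingers measure 117 mm over their backs; the gripper's body (75 mm by 190 mm) begins 51 mm behind the grasp point.
Start: joints at [-81.446, 30.224, 82.088, -0, 67.689, -10.227], TCP at [0.201, -0.592, 0.206] pointing down, gripper open.
Joint ranges: [-176.69, 176.69], [-43.24, 126.21], [12.49, 139.97], [-82, 262], [0, 151.66], [-163.58, 163.58]. Speed limits (degrees/s): [159.86, 159.86, 180, 180, 180, 180].

## Interface

Orientations are given as a 3x3 rotation matrix whose columns are the frame's x, y, z axes.
In Python, from rig import read_state, capture, camera_info, hand_in, spot_in, silhouettes gives the robot as it stands.
- The arm moves only by the shell command python3 -m jog 'ROWS'. ROWS is text: rows parted by semicolons, each of 7 numbers parted by spaces: the shift along the tool's x, y, z in m, then the turn, a rotation vector about the tool's x, y, z in degrees, then the opening, from 0 (shut) to 1 (fully open). A call has 1 to 8 rows; each row is the pose to reach, as a shift and turn from the pose commanded when the call began, along the tool's axes at that moment; what a row does not reach only later rows make up. A row lasts 1/8 s, in which the tool goes at most 62.5 mm and 10.7 degrees, less where a joint would pass 70% of its speed; a pose out of reach is approached as far as the arm can. A call with a gripper value outside its range is refused whole. The fingers move at their own pace and stop on an object; the grip force is fixed at half the most. Time passes only in rows, so rows that repeat a pose let the fingers close. It gives the time, the measured TCP pose, the force and the opening at its end, in the units of the state.
- read_state(): the state, without advancing time (a new reading comes with each control period).
- capture(name): name is "scene" or "top" or "wrist"; returns (picture, depth): 384x512x3 uint8, red, green, blue; 384x512 float32, m along the optical axis (not along the pixel's ray), 0 where there is no reading.
- camera_info(name): a dict with "vfov" (degrees; the focal length in pixels is half the picture's height over the tangent of half this angle, whatever the lens; pixels are square), "cx", "cy" (the principal point, pixels), "R" (3x3) and "t" (3): a world point X has camera coordinates R X + t; the wrist camera has in their place "tool_from_camera" (4x4, takes a point from camera to tool coordinates, whose origin is the TCP and whose axes are the tool frame's). Camera axes: x right, y down, z forward; pixel columns grow to the right and rows downward; lengths in m; the calibration is good to about 2 mm. The wrist camera is an equidistant fisheye: a pixel r from the principal point sees the ray r / f radians off the axis. A picture is of the moment at which its call begins: read the wrist's pose just before it. camera_info takes no time and is no camera call.
- hand_in(): hands the job in, once; it reports no verdict.
Trained networks look in the newest picture that a camera, given by its name, has taken for a name from the list of things; names that differ only in an ending like _2 or _b are one class to them, and where a whole thing is asked for, a point or a joint stands for the part that bears it (a point fixed in the world has none). Each returns a list of dicts, best first, with "score" (0 to 1); they miss things now and then, are a little off and sometimes report something else, mostly with a low value. They report only what shows in the picture. A call takes as long as a camera call.
- spot_in(label, camera): "centre" ([x, y, z] in m, in world coordinates, good to about 4 mm: the middle of the surface that is visible of it).
- silhouettes(label, camera): "region" (384x512 bool, what is visible of it).
The state is a dict: "time_s": time; "joint_positions": joint angles; "qvel": joint speeds; "tau": joint torques, N m; "position": TCP position; "tcp_rot": TCP orientation; "force": force on the tool from outside, world axes, zero at the start; "moment": the same for the moment, N m; "opening": opening from 0.0 (shut) to 1.0 (fully open).
Only numpy, scipy, OpenCV 4.12 (cv2) and the standard library are available. Lean on these libraries where they do the work, as an engineer would, in place of code of your own. Each camera call takes 0.05 s, during which the arm holds its last target.

## Working session

There is one attempt and no reset: what is moved stays moved. The work goes in short steps, Python scripts to look and compute and a shell command to move; the robot and the scene stay as the last step left them, time stands still between calls to the robot, and variables do not carry over. Pictures are saved under pics/ and viewed, and the job is handed in when it is done.

```bash
ls; mkdir -p pics
python3 - <<'E'
from rig import *
import cv2,numpy as np
s=read_state();print({k:np.round(v,3).tolist() for k,v in s.items()})
for n in("scene","top","wrist"):
    p,d=capture(n);cv2.imwrite(f"pics/{n}0.png",p[:,:,::-1]);i=camera_info(n);print(n,i)
    for l in("exposure_bed","push_stick","carrier","dish","lamp_head","fence","small_beaker","amber_vial","tape_roll"):
        r=spot_in(l,n);print(l,[(np.round(q["centre"],3).tolist(),round(q["score"],2)) for q in r[:2]])
E
```

```text
pics
{'time_s': 0.0, 'joint_positions': [-81.446, 30.279, 82.156, 0.001, 67.69, -10.227], 'qvel': [0.002, 0.072, -0.055, 0.001, 0.084, -0.007], 'tau': [-0.0, -44.004, -17.659, 0.063, 0.058, -0.0], 'position': [0.201, -0.591, 0.205], 'tcp_rot': [[0.322, -0.947, -0.0], [-0.947, -0.322, 0.002], [-0.002, -0.0, -1.0]], 'force': [-0.315, 1.501, 0.657], 'moment': [0.028, -0.002, -0.035], 'opening': 1.001}
scene {'vfov': 45.075551419133596, 'cx': 255.18979122805894, 'cy': 192.4044807516029, 'R': array([[-0.28351189, -0.95874296,  0.02080712],
       [-0.53216495,  0.1392436 , -0.83511178],
       [ 0.79776029, -0.24783694, -0.54968661]]), 't': array([0.19114435, 0.32562998, 0.81584202])}
exposure_bed []
push_stick [([0.415, 0.004, 0.011], 0.88)]
carrier [([0.557, 0.278, 0.083], 0.18)]
dish []
lamp_head [([0.621, 0.086, 0.116], 0.89)]
fence [([0.687, 0.12, 0.023], 0.73)]
small_beaker [([0.615, 0.078, 0.024], 0.5)]
amber_vial [([0.558, 0.283, 0.083], 0.67), ([0.41, 0.01, 0.017], 0.18)]
tape_roll []
top {'vfov': 47.74189747434612, 'cx': 255.52340214635262, 'cy': 185.9847904430108, 'R': array([[
[... 451 characters left out ...]
59, 0.19, 0.024], 0.66)]
amber_vial [([0.557, 0.276, 0.068], 0.55), ([0.612, -0.13, 0.032], 0.5)]
tape_roll [([0.416, -0.233, 0.021], 0.84)]
wrist {'vfov': 65.70646984690485, 'cx': 255.3379777916522, 'cy': 190.6857025456562, 'tool_from_camera': array([[ 9.99999515e-01, -6.83472160e-04,  7.09054010e-04,
         2.98050629e-04],
       [ 4.66354296e-04,  9.62770036e-01,  2.70321363e-01,
        -7.39522552e-02],
       [-8.67413081e-04, -2.70320901e-01,  9.62769888e-01,
        -1.78979184e-01],
       [ 0.00000000e+00,  0.00000000e+00,  0.00000000e+00,
         1.00000000e+00]])}
exposure_bed []
push_stick []
carrier []
dish []
lamp_head []
fence []
small_beaker []
amber_vial []
tape_roll []
```

View pics/scene0.png

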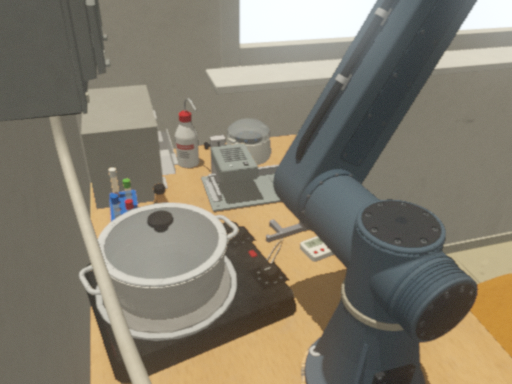

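View pics/top0.png

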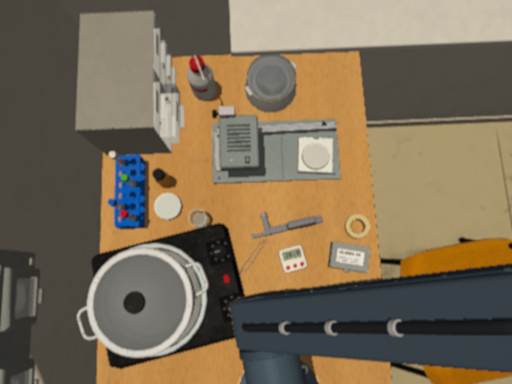

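```bash
cat > h.py <<'E'
from rig import *
import cv2,numpy as np
def cloud(n,p,d):
    i=camera_info(n);f=192/np.tan(np.radians(i["vfov"]/2))
    v,u=np.mgrid[:384,:512]
    c=np.stack([(u-i["cx"])/f*d,(v-i["cy"])/f*d,d],-1)
    return (c-i["t"])@i["R"]
def proj(n,X):
    i=camera_info(n);f=192/np.tan(np.radians(i["vfov"]/2));c=i["R"]@np.array(X)+i["t"]
    return np.array([i["cx"]+f*c[0]/c[2],i["cy"]+f*c[1]/c[2]])
E
python3 - <<'E'
from h import *
p,d=capture("top");W=cloud("top",p,d);np.savez("top0.npz",p=p,d=d,W=W)
out={}
for l in("exposure_bed","push_stick","carrier","dish","lamp_head","fence"):
    r=silhouettes(l,"top")
    if r: 
        m=r[0]["region"];out[l]=m;q=W[m]
        print(l,r[0]["score"],m.sum(),np.round(np.percentile(q,[2,50,98],0),3).tolist())
        if l in("push_stick","carrier","exposure_bed"):
            print(cv2.minAreaRect(np.float32(q[:,:2]*1000)))
np.savez("mask0.npz",**out)
b=cv2.resize(p[100:260,190:360],None,fx=4.5,fy=3.6*1.25,interpolation=cv2.INTER_CUBIC);cv2.imwrite("pics/z0.png",b[:600,:,::-1])
E
```

```text
exposure_bed 0.6 6543 [[0.558, -0.192, 0.006], [0.637, 0.016, 0.013], [0.721, 0.141, 0.136]]
((534.90966796875, -24.753265380859375), (350.83837890625, 463.4920959472656), 89.0689468383789)
push_stick 0.87 630 [[0.405, -0.136, -0.002], [0.43, -0.044, 0.017], [0.462, 0.043, 0.049]]
((422.1093444824219, -18.347625732421875), (120.38817596435547, 232.6380615234375), 36.87013244628906)
carrier 0.7 717 [[0.567, -0.18, 0.01], [0.621, -0.131, 0.033], [0.67, -0.085, 0.041]]
((483.7220458984375, -84.49717712402344), (110.92000579833984, 421.02972412109375), 70.32860565185547)
dish 0.6 609 [[0.579, -0.168, 0.031], [0.611, -0.133, 0.04], [0.646, -0.099, 0.045]]
lamp_head 0.72 2371 [[0.571, 0.024, 0.092], [0.641, 0.075, 0.116], [0.72, 0.121, 0.139]]
fence 0.65 908 [[0.604, -0.19, 0.009], [0.692, -0.06, 0.017], [0.717, 0.14, 0.039]]
```

View pics/z0.png

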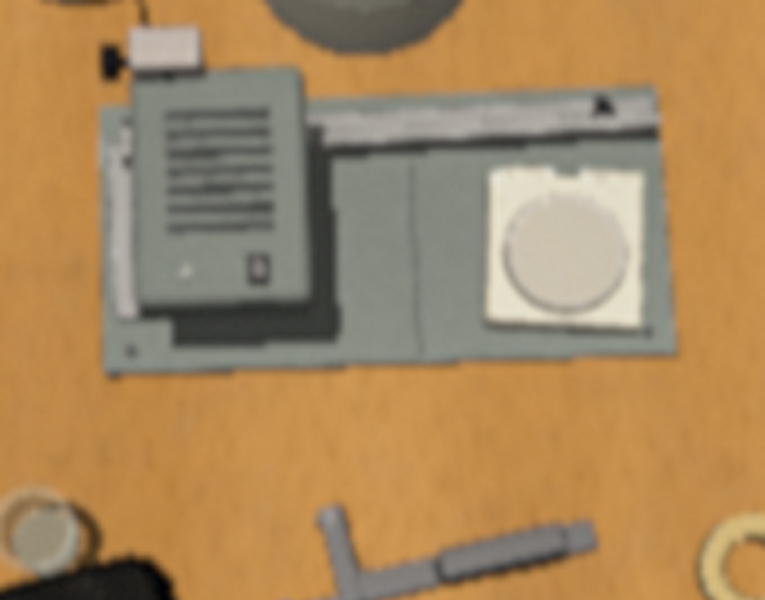

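```bash
cat >> h.py <<'E'
def ray(n,uv,z):
    i=camera_info(n);f=192/np.tan(np.radians(i["vfov"]/2))
    R,t=i["R"],i["t"];o=-R.T@t;dd=R.T@np.array([(uv[0]-i["cx"])/f,(uv[1]-i["cy"])/f,1])
    return o+dd*(z-o[2])/dd[2]
def fit(model,world):
    # rigid 2d: world=R(a) model+t
    m=np.array(model);w=np.array(world);mc=m.mean(0);wc=w.mean(0)
    A=(m-mc).T@(w-wc);a=np.arctan2(A[0,1]-A[1,0],A[0,0]+A[1,1])
    R=np.array([[np.cos(a),-np.sin(a)],[np.sin(a),np.cos(a)]]);t=wc-R@mc
    return np.degrees(a),t,np.linalg.norm(m@R.T+t-w,axis=1)
E
python3 - <<'E'
from h import *
def px(u,v): return (190+(u+.5)/4.5-.5,100+(v+.5)/4.5-.5)
w=[ray("top",px(*q),.010)[:2] for q in[(656,88),(677,354),(107,373),(101,107)]]
print(fit([(.089,-.172),(-.083,-.172),(-.083,.178),(.089,.178)],w))
w=[ray("top",px(*q),.034)[:2] for q in[(489,170),(643,168),(642,327),(486,322)]]
print(np.round(w,4));print(fit([(.048,.046),(.048,-.046),(-.048,-.046),(-.048,.046)],w))
D=np.load("top0.npz");p=D["p"]
b=cv2.resize(p[200:250,240:340],None,fx=8,fy=8,interpolation=cv2.INTER_CUBIC);cv2.imwrite("pics/z1.png",b[:,:,::-1])
W=D["W"];z=W[205:245,245:330,2];cv2.imwrite("pics/z2.png",cv2.resize(np.uint8(np.clip(z*4000,0,255)),None,fx=8,fy=8,interpolation=0))
M=np.load("mask0.npz")["push_stick"]
g=(W[...,2]>.038)&M
print(g.sum(),cv2.minAreaRect(np.float32(W[g][:,:2]*1000)),W[g].mean(0))
E
```

```text
(np.float64(-0.5004526211276549), array([ 0.63628426, -0.02976881]), array([0.00188455, 0.00127389, 0.00225799, 0.00114481]))
[[ 0.6665 -0.0904]
 [ 0.6635 -0.1839]
 [ 0.5646 -0.1754]
 [ 0.5718 -0.0825]]
(np.float64(-4.001371547524555), array([ 0.61658616, -0.13304658]), array([0.0012159 , 0.00277995, 0.0009527 , 0.00128845]))
203 ((389.63714599609375, -27.436843872070312), (47.32125473022461, 210.76754760742188), 39.66050720214844) [ 0.43305197 -0.08030791  0.05634196]
```

View pics/z1.png

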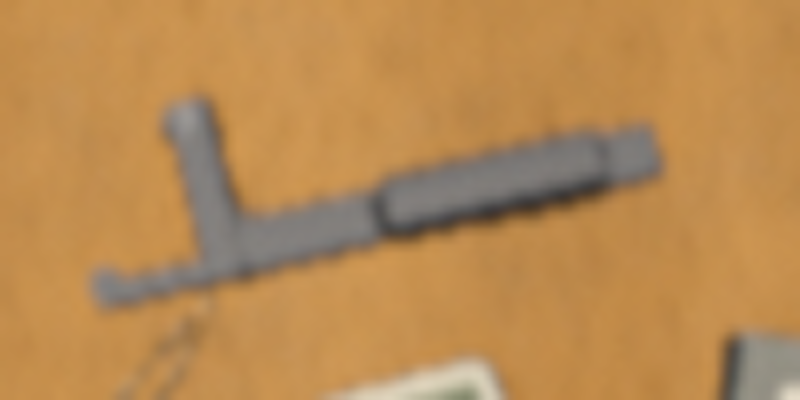

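View pics/z2.png

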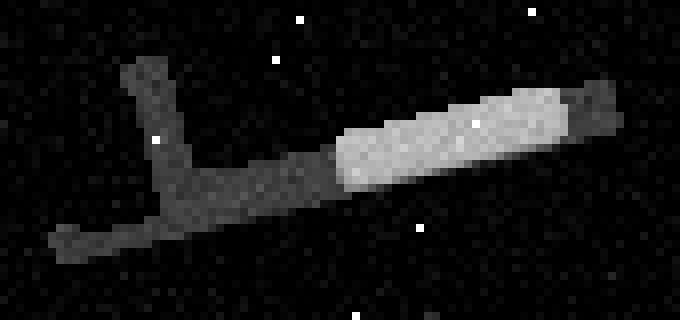

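Run:
```python
from h import *
from scipy.optimize import differential_evolution,minimize
D=np.load("top0.npz");W=D["W"];p=D["p"]
i=camera_info("top");f=192/np.tan(np.radians(i["vfov"]/2))
S=4;u0,v0,u1,v1=235,200,335,250
reg=np.zeros((384,512),bool);reg[v0:v1,u0:u1]=1
obs=(W[...,2]>.009)&(W[...,2]<.06);obs[238:,:]=0
n,lab,st,_=cv2.connectedComponentsWithStats(np.uint8(obs[v0:v1,u0:u1]));k=1+np.argmax(st[1:,4]);obs=lab==k;print(obs.sum())
obsg=obs&(W[v0:v1,u0:u1,2]>.031)
rects=[((-9,9,-60,97),16),((-9,52,83,97),16),((-9,-1,97,136),16),((-9,4,126,134),16),((42,52,83,100),16),((-9,9,-38,38),46)]
def ren(q):
    a,x,y=q;R=np.array([[np.cos(a),-np.sin(a)],[np.sin(a),np.cos(a)]])
    o=[]
    for sel in((0,1,2,3,4,5),(5,)):
        im=np.zeros(((v1-v0)*S,(u1-u0)*S),np.uint8)
        for r in sel:
            b,h=rects[r]
            P=[]
            for z in((0.002,h/1000) if r!=5 else (.031,.046)):
                c=np.array([(b[0],b[2]),(b[1],b[2]),(b[1],b[3]),(b[0],b[3])])/1000@R.T+[x,y]
                X=np.c_[c,np.full(4,z)]@i["R"].T+i["t"]
                P+=[((i["cx"]+f*X[:,0]/X[:,2]-u0+.5)*S-.5,(i["cy"]+f*X[:,1]/X[:,2]-v0+.5)*S-.5)]
            P=np.concatenate([np.array(t).T for t in P]).astype(np.float32)
            cv2.fillConvexPoly(im,np.int32(np.round(cv2.convexHull(P)*16)),1,shift=4)
        o.append(cv2.resize(im.astype(np.float32),(u1-u0,v1-v0),interpolation=cv2.INTER_AREA))
    return o
def cost(q):
    A,B=ren(q);return np.abs(A-obs).sum()+np.abs(B-obsg).sum()
r=differential_evolution(cost,[(0,.5),(.40,.46),(-.12,-.04)],seed=0,maxiter=60,popsize=20)
print(r.x,np.degrees(r.x[0]),r.fun,obsg.sum())
# bar: top face edge by depth profile, in bed frame
a=np.radians(-.5);R=np.array([[np.cos(a),-np.sin(a)],[np.sin(a),np.cos(a)]]);t=np.array([.63628,-.02977])
B=(W[...,:2]-t)@R
z=W[...,2]
for lo in range(-170,40,15):
    m=(B[...,1]*1000>lo)&(B[...,1]*1000<lo+15)&(z>.028)&(z<.045)&(B[...,0]>.03)&(B[...,0]<.085)
    if m.sum(): print(lo,m.sum(),np.round(np.percentile(B[m][:,0]*1000,[3,97]),1))
```

```text
569
[ 0.18637559  0.43495854 -0.08231016] 10.678534940392158 94.75 209
-170 14 [55.1 63. ]
-155 21 [55.5 63.8]
-140 33 [55.7 73.5]
-125 19 [54.8 62.7]
-110 19 [43.5 62.1]
-95 27 [30.9 62.7]
-80 21 [30.7 61.2]
-65 23 [45.3 60.7]
-50 21 [53.4 61. ]
-35 18 [52.9 61.9]
-20 21 [51.7 58.7]
-5 19 [51.7 59.8]
10 22 [51.6 60. ]
25 16 [51.1 58.2]
```

```bash
cat > plan.py <<'E'
import json,sys,numpy as np,os
from scipy.spatial.transform import Rotation as Ro
def Rz(yaw): return Ro.from_euler('z',yaw,degrees=True).as_matrix()@np.diag([1,-1,-1.])
def load():
    if os.path.exists("C.json"):
        c=json.load(open("C.json"));return np.array(c["p"]),np.array(c["R"])
    return np.array([.201,-.592,.206]),Rz(-71.219)
def row(p,yaw):
    P,R=load();d=R.T@(np.array(p)-P);r=Ro.from_matrix(R.T@Rz(yaw)).as_rotvec(degrees=True)
    print("row",np.round(d,4).tolist(),np.round(r,2).tolist())
def upd(*v):
    P,R=load();P=P+R@np.array(v[:3]);R=R@Ro.from_rotvec(v[3:6],degrees=True).as_matrix()
    json.dump(dict(p=P.tolist(),R=R.tolist()),open("C.json","w"))
    print("cmd",np.round(P,4),"yaw",np.round(np.degrees(np.arctan2(R[1,0],R[0,0])),2))
E
python3 -c "
from plan import *
row([.430,-.056,.16],10.68)"
```

```text
row [-0.4337, -0.3894, 0.046] [0.0, 0.0, -81.9]
```

```bash
python3 -m jog '-0.434 -0.389 0.046 0 0 -81.9 1;-0.434 -0.389 0.046 0 0 -81.9 1;-0.434 -0.389 0.046 0 0 -81.9 1;-0.434 -0.389 0.046 0 0 -81.9 1;-0.434 -0.389 0.046 0 0 -81.9 1;-0.434 -0.389 0.046 0 0 -81.9 1;-0.434 -0.389 0.046 0 0 -81.9 1;-0.434 -0.389 0.046 0 0 -81.9 1'
```

```text
time_s: 2.85
position: [0.3977, -0.1317, 0.1667]
tcp_rot: [[0.982, 0.189, 0.001], [0.189, -0.982, -0.001], [0.001, 0.001, -1.0]]
force: [1.3, -0.4, 0.5]
opening: 0.999
```

```bash
python3 -c "
from plan import *
d=np.array([-.434,-.389,.046]);d=d*.5/np.linalg.norm(d);print(d)
upd(*d,0,0,-81.9)
row([.430,-.056,.12],10.68);row([.430,-.056,.03],10.68)"
python3 - <<'E'
from h import *
p,d=capture("scene");cv2.imwrite("pics/s1.png",cv2.resize(p,(800,600))[:,:,::-1])
p,d=capture("wrist");cv2.imwrite("pics/w1.png",cv2.resize(p,(800,600))[:,:,::-1])
E
```

```text
[-0.37117452 -0.33268868  0.03934108]
cmd [ 0.3965 -0.1335  0.1667] yaw 10.68
row [0.0473, -0.0699, 0.0467] [0.0, 0.0, 0.0]
row [0.0473, -0.0699, 0.1367] [0.0, 0.0, 0.0]
```

View pics/s1.png

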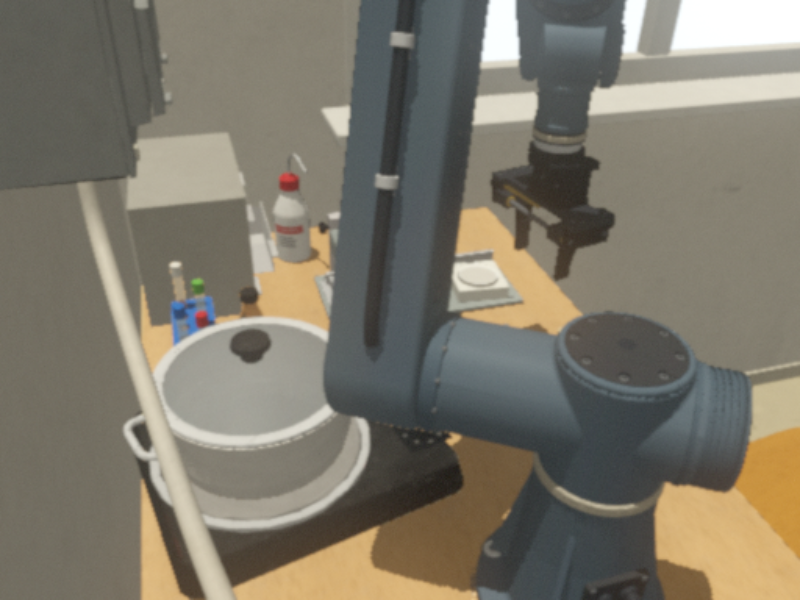

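View pics/w1.png

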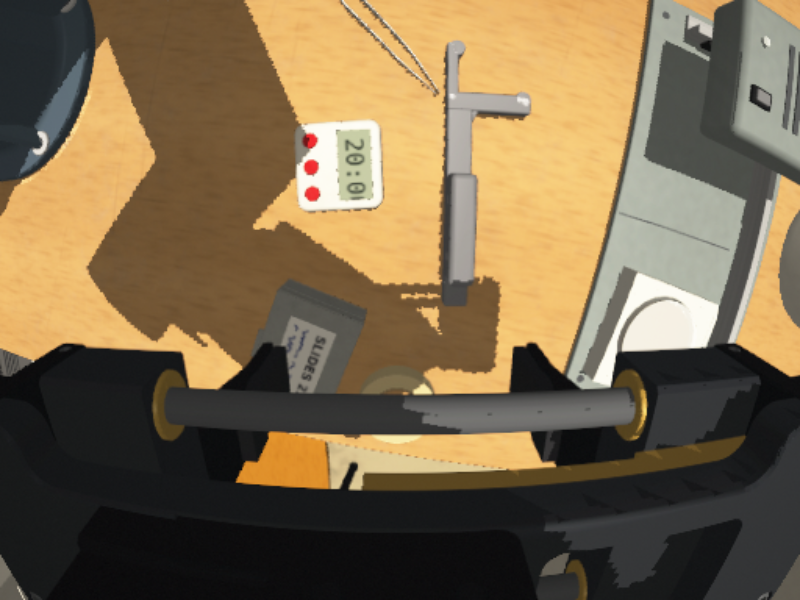

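```bash
python3 -m jog '0.047 -0.07 0.047 0 0 0 1;0.047 -0.07 0.047 0 0 0 1;0.047 -0.07 0.047 0 0 0 1'
cat >> h.py <<'E'
def wcloud(d,P,R):
    i=camera_info("wrist");f=192/np.tan(np.radians(i["vfov"]/2))
    v,u=np.mgrid[:384,:512];du=u-i["cx"];dv=v-i["cy"];r=np.hypot(du,dv);th=r/f
    s=np.where(r>0,np.tan(th)/np.maximum(r,1e-9),1/f)
    c=np.stack([du*s*d,dv*s*d,d,np.ones_like(d)],-1)
    t=(c@i["tool_from_camera"].T)[...,:3]
    return t@np.array(R).T+np.array(P),t
E
python3 - <<'E'
from h import *
from plan import upd
upd(.047,-.07,.047,0,0,0)
s=read_state();p,d=capture("wrist");W,T=wcloud(d,s["position"],s["tcp_rot"]);cv2.imwrite("pics/w2.png",p[:,:,::-1])
np.savez("w2.npz",p=p,d=d,W=W,T=T)
m=(abs(W[...,2]-.046)<.006)&(abs(W[...,0]-.43)<.05)&(abs(W[...,1]+.07)<.07)&(d>0)
print(m.sum(),np.median(W[m],0),cv2.minAreaRect(np.float32(W[m][:,:2]*1000)))
vx=T[m];print(np.percentile(vx,[2,50,98],0))
E
```

```text
time_s: 3.32
position: [0.4296, -0.0548, 0.1186]
tcp_rot: [[0.982, 0.188, -0.002], [0.188, -0.982, 0.001], [-0.002, -0.001, -1.0]]
force: [-2.1, -0.4, 0.0]
opening: 1.0
cmd [ 0.4297 -0.056   0.1197] yaw 10.68
1421 [ 0.43082154 -0.07494732  0.04562117] ((431.0747985839844, -77.97096252441406), (17.818225860595703, 71.04185485839844), 11.203831672668457)
[[-0.01116178 -0.01141762  0.07126928]
 [-0.00224896  0.01998301  0.07297152]
 [ 0.00608677  0.05560151  0.07676506]]
```

View pics/w2.png

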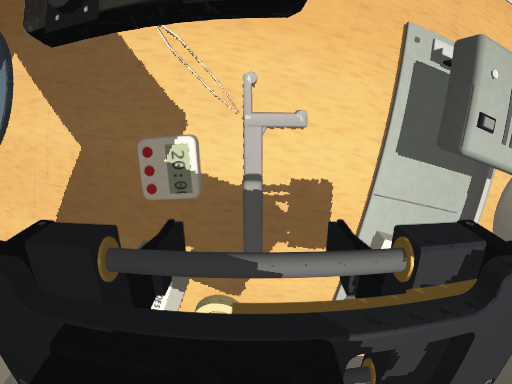

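```bash
python3 -m jog '-0.002 0 0.05 0 0 -0.5 1;-0.002 0 0.091 0 0 -0.5 1;-0.002 0 0.091 0 0 -0.5 1;-0.002 0 0.091 0 0 -0.5 0;-0.002 0 0.091 0 0 -0.5 0;-0.002 0 0.091 0 0 -0.5 0;-0.002 0 0.091 0 0 -0.5 0;-0.002 0 0.091 0 0 -0.5 0'; python3 -c "
from plan import *
upd(-.002,0,.091,0,0,-.5)"
```

```text
time_s: 4.38
position: [0.4282, -0.056, 0.0287]
tcp_rot: [[0.981, 0.194, 0.001], [0.194, -0.981, -0.0], [0.001, 0.0, -1.0]]
force: [0.3, 0.5, -0.5]
opening: 0.517
cmd [ 0.4277 -0.0564  0.0287] yaw 11.18
```

```bash
python3 -m jog '0 0 0 0 0 0 0;0 0 0 0 0 0 0;0 0 0 0 0 0 0;0 0 0 0 0 0 0'; python3 -c "
from plan import *
row([.428,-.056,.15],0.7);row([.57,-.28,.15],0.7)"
```

```text
time_s: 4.88
position: [0.4278, -0.056, 0.0283]
tcp_rot: [[0.981, 0.194, -0.0], [0.194, -0.981, 0.0], [-0.0, -0.0, -1.0]]
force: [-0.5, -0.4, -0.2]
opening: 0.179
row [0.0003, -0.0003, -0.1213] [0.0, 0.0, 10.48]
row [0.0962, 0.247, -0.1213] [0.0, 0.0, 10.48]
```

```bash
python3 -c "
from plan import *
row([.428,-.056,.15],0.7);row([.552,-.2645,.12],0.7)"
```

```text
row [0.0003, -0.0003, -0.1213] [0.0, 0.0, 10.48]
row [0.0816, 0.2283, -0.0913] [0.0, 0.0, 10.48]
```

```bash
python3 -m jog '0 0 -0.04 0 0 0 0;0 0 -0.1 0 0 0 0;0.02 0.057 -0.1 0 0 10.5 0;0.04 0.114 -0.1 0 0 10.5 0;0.061 0.171 -0.1 0 0 10.5 0;0.082 0.228 -0.091 0 0 10.5 0;0.082 0.228 -0.091 0 0 10.5 0;0.082 0.228 -0.091 0 0 10.5 0'
python3 - <<'E'
from plan import *
from h import *
upd(.082,.228,-.091,0,0,10.5)
s=read_state();print(s["force"],s["moment"],s["opening"])
p,d=capture("wrist");W,T=wcloud(d,s["position"],s["tcp_rot"]);np.savez("w3.npz",p=p,d=d,W=W,T=T)
cv2.imwrite("pics/w3.png",cv2.resize(p,(800,600))[:,:,::-1])
p,d=capture("top");np.savez("top1.npz",p=p,d=d,W=cloud("top",p,d));cv2.imwrite("pics/t1.png",cv2.resize(p[90:260,200:400],None,fx=4,fy=3.5)[:,:,::-1])
E
```

```text
time_s: 5.88
position: [0.5512, -0.2628, 0.1184]
tcp_rot: [[1.0, 0.011, -0.003], [0.011, -1.0, 0.002], [-0.003, -0.002, -1.0]]
force: [-0.2, 0.4, -0.6]
opening: 0.178
cmd [ 0.5524 -0.2641  0.1197] yaw 0.68
[-0.21453386  0.43835263 -0.6173145 ] [ 0.00859664 -0.09516904  0.00300839] 0.1780686701514916
```

View pics/w3.png

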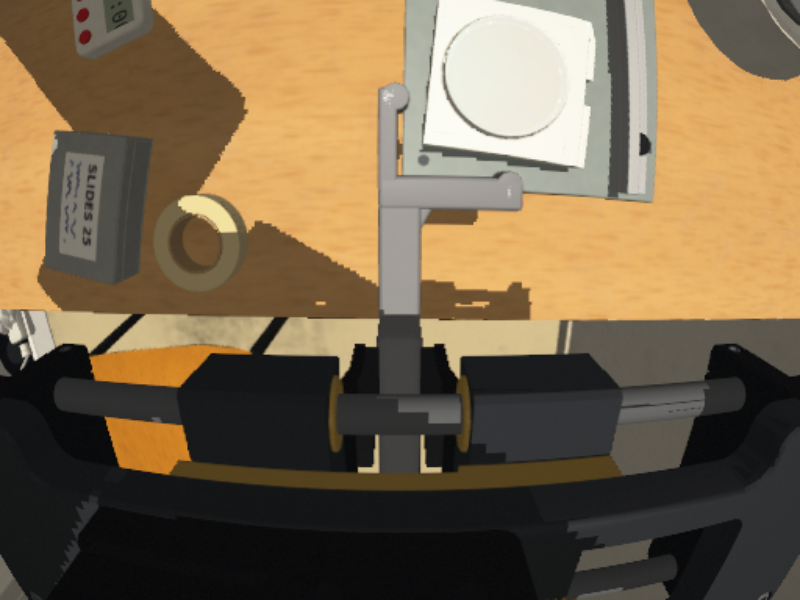

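View pics/t1.png

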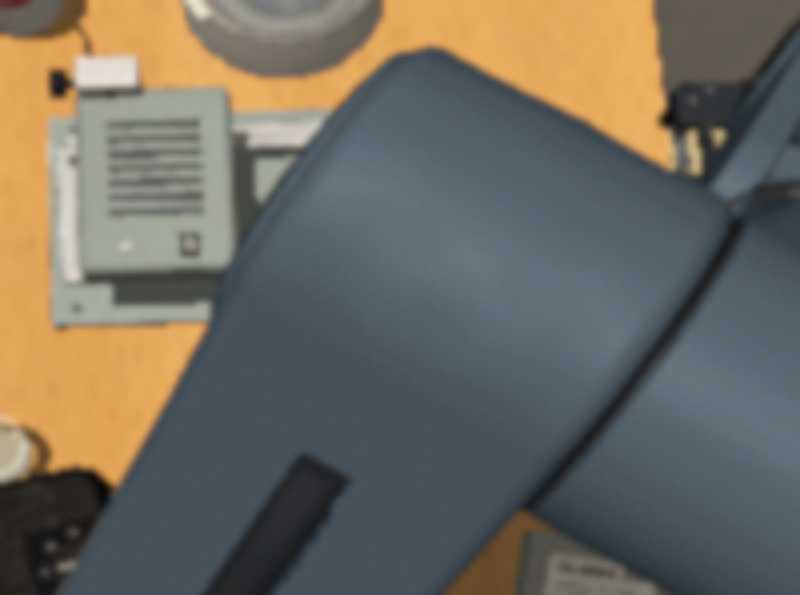

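Run:
```python
from h import *
D=np.load("w3.npz");W=D["W"];T=D["T"];p=D["p"]
m=(abs(T[...,2]-.012)<.008)&(abs(T[...,0])<.07)&(T[...,1]<-.02)
t=T[m]*1000
print(m.sum(),np.percentile(t[:,2],[5,50,95]))
s=t[(t[:,1]>-75)&(t[:,1]<-30)];print("shank x",np.percentile(s[:,0],[2,98]))
s=t[(t[:,0]<8)];print("toe end y",np.percentile(s[:,1],[.3,1]))
s=t[(t[:,1]<-100)&(t[:,1]>-112)];print("toe nub x max",np.percentile(s[:,0],[1,50,99]))
s=t[(t[:,0]>38)];print("heel",np.percentile(s[:,0],[1,99]),np.percentile(s[:,1],[1,99]))
# carrier
c=(abs(W[...,2]-.034)<.006)&(W[...,1]>-.2)&(W[...,0]>.54)&(W[...,0]<.68)&~m
q=W[c]*1000;print(c.sum(),np.median(q[:,2]),np.percentile(q,[1,99],0)[:,:2])
# edges via mask
for x in range(570,670,10):
    k=q[(abs(q[:,0]-x)<3)]
    if len(k)>5:print("x",x,"rear y",np.percentile(k[:,1],2))
for y in range(-180,-95,10):
    k=q[(abs(q[:,1]-y)<3)]
    if len(k)>5:print("y",y,"outer x,fence x",np.percentile(k[:,0],[2,98]))
# bar
b=(abs(W[...,2]-.036)<.006)&(W[...,0]>.675)
q=W[b]*1000
for y in range(-200,-60,10):
    k=q[(abs(q[:,1]-y)<5)]
    if len(k)>5:print("bar y",y,np.percentile(k[:,0],[2,98]))
```

```text
4505 [11.29928472 12.43532902 13.87408496]
shank x [-8.35149085 49.23708707]
toe end y [-109.67477975 -108.56199449]
toe nub x max [-8.51778135 -2.74408878  3.5485151 ]
heel [38.11879505 51.52994167] [-74.07921222 -58.17777207]
6462 34.45311639378528 [[ 566.15082504 -179.02095346]
 [ 662.99194662  -86.50801925]]
x 570 rear y -172.48116350188695
x 580 rear y -173.13488338077158
x 590 rear y -174.44880243976039
x 600 rear y -176.1467513604168
x 610 rear y -176.93089605518531
x 620 rear y -177.41770880743988
x 630 rear y -179.25564518385295
x 640 rear y -178.80913253287355
x 650 rear y -179.88096158024314
x 660 rear y -177.60690535711836
y -180 outer x,fence x [606.8995476  658.03717297]
y -170 outer x,fence x [565.06655324 657.56025282]
y -160 outer x,fence x [565.33770091 659.2190678 ]
y -150 outer x,fence x [566.34203623 660.70935073]
y -140 outer x,fence x [566.82061557 656.9967849 ]
y -130 outer x,fence x [567.69082375 661.29237192]
y -120 outer x,fence x [569.30103676 662.77002275]
y -110 outer x,fence x [570.12194309 664.24142489]
y -100 outer x,fence x [571.14587974 663.19542665]
bar y -190 [687.60604331 695.99879121]
bar y -180 [687.09462022 695.29559461]
bar y -170 [687.38294796 703.34373576]
bar y -160 [687.01650473 705.08831313]
bar y -150 [686.89613857 695.17973426]
bar y -140 [686.77134917 694.95456744]
bar y -130 [686.6259203  695.04424256]
bar y -120 [686.34221993 694.26655667]
bar y -110 [686.55119298 694.27236032]
bar y -100 [686.28160304 694.18437653]
bar y -90 [686.29959143 836.75937176]
bar y -80 [685.93315603 789.29194249]
bar y -70 [685.94483383 776.11899231]
```

```bash
python3 -m jog '0 0 0.04 0 0 0 0;0 0 0.077 0 0 0 0;0 0 0.077 0 0 0 0;0 -0.006 0.077 0 0 0 0;0 -0.01 0.077 0 0 0 0;0.003 -0.01 0.077 0 0 0 0'
python3 - <<'E'
from plan import *
from h import *
upd(.003,-.01,.077,0,0,0)
s=read_state();print(s["position"],s["force"],s["moment"],s["opening"])
p,d=capture("wrist");cv2.imwrite("pics/w4.png",cv2.resize(p,(800,600))[:,:,::-1])
E
```

```text
time_s: 6.72
position: [0.5561, -0.2535, 0.0438]
tcp_rot: [[1.0, 0.013, 0.001], [0.013, -1.0, -0.001], [0.001, 0.001, -1.0]]
force: [0.0, 0.4, -0.4]
opening: 0.181
cmd [ 0.5553 -0.2541  0.0427] yaw 0.68
[ 0.5560793  -0.25347519  0.04383753] [ 0.04508483  0.38489621 -0.38527375] [-0.01959959 -0.08215428  0.0217629 ] 0.18109596315173257
```

View pics/w4.png

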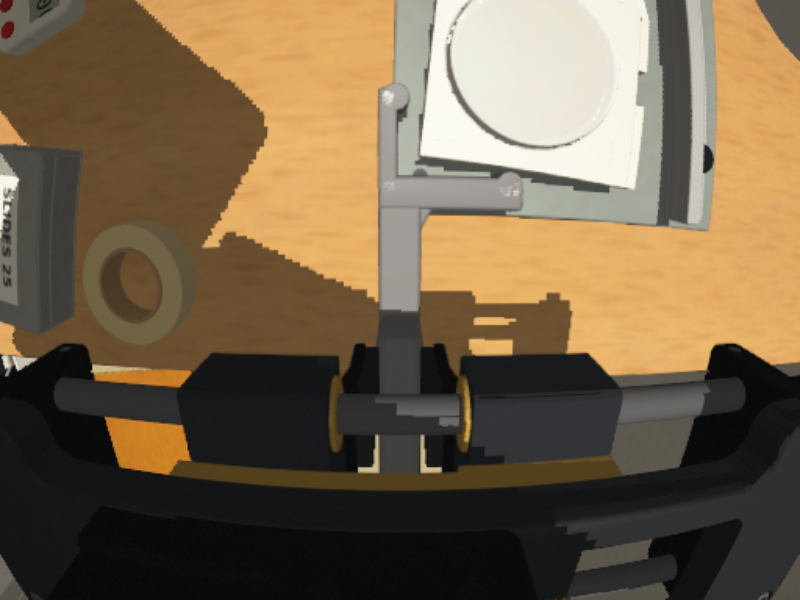

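```bash
python3 -m jog '0.003 -0.001 0.001 0 0 0 0;0.006 -0.003 0.002 0 0 0 0;0.008 -0.004 0.002 0 0 0 0;0.010 -0.005 0.002 0 0 0 0;0.012 -0.006 0.002 0 0 0 0;0.014 -0.007 0.002 0 0 0 0;0.016 -0.008 0.002 0 0 0 0;0.018 -0.009 0.002 0 0 0 0'
python3 - <<'E'
from plan import *
from h import *
upd(.018,-.009,.002,0,0,0)
s=read_state();print(s["position"],s["force"],s["moment"],s["opening"])
p,d=capture("wrist");cv2.imwrite("pics/w5.png",cv2.resize(p,(800,600))[:,:,::-1])
E
```

```text
time_s: 7.78
position: [0.5733, -0.2443, 0.0403]
tcp_rot: [[1.0, 0.012, -0.0], [0.012, -1.0, 0.0], [-0.0, -0.0, -1.0]]
force: [-1.5, -1.0, -1.1]
opening: 0.179
cmd [ 0.5731 -0.2449  0.0407] yaw 0.68
[ 0.57330468 -0.24431186  0.04031319] [-1.49211235 -1.03106008 -1.07067719] [-0.13351878  0.10601838  0.13463144] 0.17912575737548425
```

View pics/w5.png

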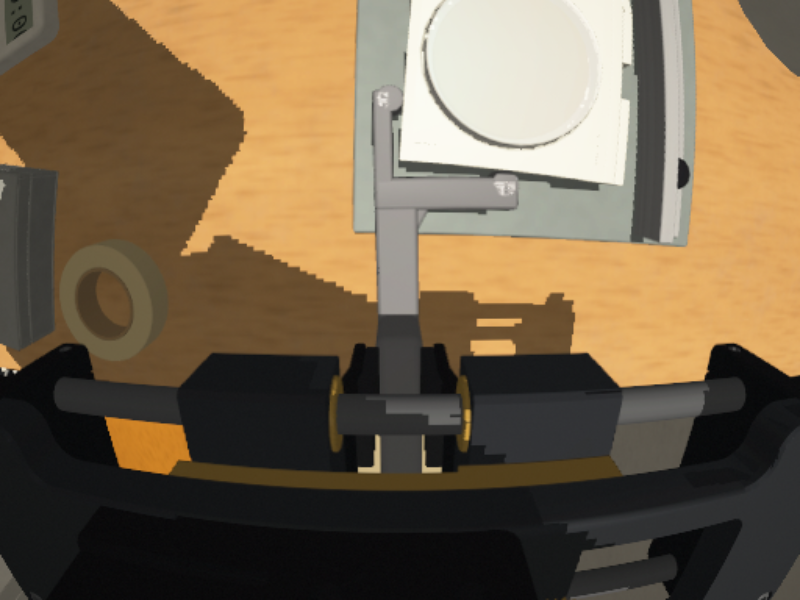

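```bash
python3 -m jog '0.002 -0.001 0 0 0 0 0;0.004 -0.002 0 0 0 0 0;0.006 -0.003 0 0 0 0 0;0.008 -0.004 0 0 0 0 0;0.0095 -0.005 0 0 0 0 0;0.011 -0.006 0 0 0 0 0'
python3 - <<'E'
from plan import *
from h import *
upd(.011,-.006,.0,0,0,0)
s=read_state();print(s["position"],s["force"],s["moment"],s["opening"])
p,d=capture("wrist");W,T=wcloud(d,s["position"],s["tcp_rot"]);np.savez("w6.npz",p=p,d=d,W=W,T=T);cv2.imwrite("pics/w6.png",cv2.resize(p,(800,600))[:,:,::-1])
E
```

```text
time_s: 8.57
position: [0.5844, -0.2384, 0.0404]
tcp_rot: [[1.0, 0.012, 0.0], [0.012, -1.0, 0.0], [0.0, -0.0, -1.0]]
force: [0.1, -0.2, -0.7]
opening: 0.004
cmd [ 0.5841 -0.2387  0.0407] yaw 0.68
[ 0.5844422  -0.23835128  0.04040058] [ 0.06165743 -0.18579981 -0.72022122] [ 0.03151255 -0.09775851  0.00039659] 0.003979670977323444
```

View pics/w6.png

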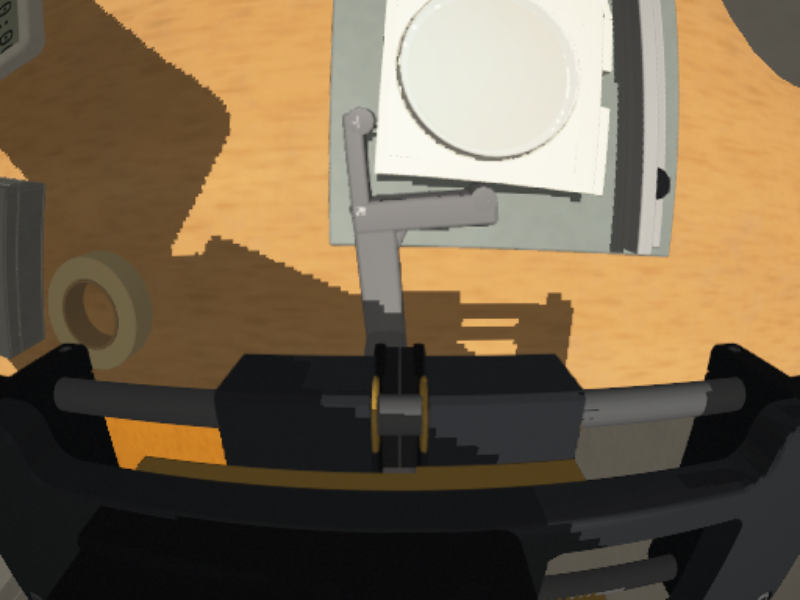

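Run:
```python
from h import *
D=np.load("w2.npz");T=D["T"]*1000
m=(abs(T[...,2]-73)<4.5)&(abs(T[...,0])<30)
t=T[m]
for y in range(-16,62,4):
    k=t[abs(t[:,1]-y)<2]
    if len(k)>3:print(y,len(k),np.round([k[:,0].min(),k[:,0].max(),np.median(k[:,2])],1))
b=cv2.resize(D["p"][160:260,200:310],(770,600),interpolation=cv2.INTER_CUBIC);cv2.imwrite("pics/z6.png",b[:,:,::-1])
D=np.load("w6.npz");W=D["W"]
# bench edge & stick heights
b=(abs(W[...,2])<.004)&(abs(W[...,0]-.62)<.15)
print("bench ymin",np.percentile(W[b][:,1],[.2,1]))
s=(W[...,2]>.006)&(W[...,2]<.06)&(W[...,0]<.64)&(W[...,0]>.5)&(W[...,1]>-.3)&(W[...,1]<-.1)
cv2.imwrite("pics/z7.png",cv2.resize(np.uint8(np.clip(W[...,2]*5000,0,255)),(800,600),interpolation=0))
```

```text
-12 55 [-10.1   5.   75.2]
-8 92 [-11.    5.9  73.1]
-4 83 [-11.1   5.9  73.1]
0 87 [-11.1   5.9  73. ]
4 89 [-11.1   5.9  72.8]
8 83 [-11.2   6.   72.8]
12 85 [-11.2   6.   73. ]
16 77 [-11.3   6.   73.2]
20 88 [-11.3   6.1  72.9]
24 83 [-11.4   6.1  73. ]
28 78 [-11.5   6.1  73. ]
32 83 [-11.5   6.1  72.7]
36 77 [-11.6   6.2  72.7]
40 71 [-10.7   6.2  72.6]
44 78 [-10.7   6.2  72.7]
48 67 [-10.8   6.3  73. ]
52 70 [-10.8   6.3  72.9]
56 60 [-10.9   6.3  73.1]
bench ymin [-0.27668862 -0.27298798]
```

View pics/z6.png

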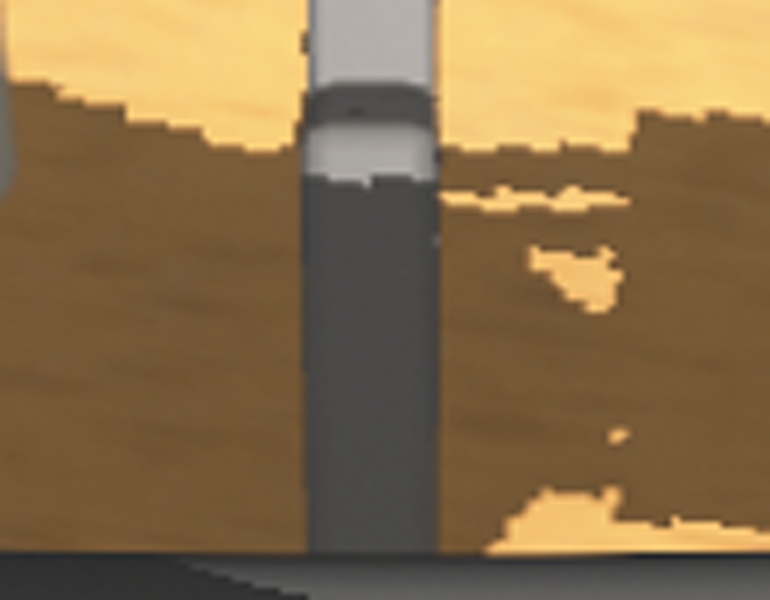

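View pics/z7.png

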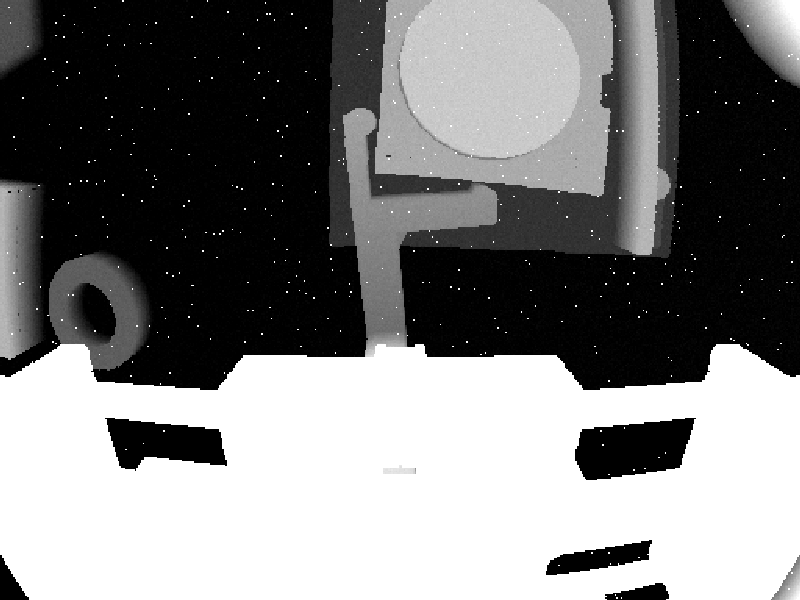

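Run:
```python
from h import *
D=np.load("w6.npz");T=D["T"]*1000;W=D["W"]*1000;p=D["p"]
P,S=camera_info,0
for y in range(-112,-20,6):
    m=(abs(T[...,1]-y)<1.5)&(T[...,0]<12)&(T[...,0]>-25)&(W[...,2]>13.5)&(W[...,2]<60)
    k=W[m];t=T[m]
    if len(k)>3:print(y,len(k),"x",np.round([t[:,0].min(),t[:,0].max()],1),"z",np.round(np.percentile(k[:,2],[5,50,95]),1))
b=cv2.resize(p[200:320,200:310],(700,764),interpolation=cv2.INTER_CUBIC)[:600];cv2.imwrite("pics/z8.png",b[:,:,::-1])
m=np.zeros(p.shape[:2],bool);m[292:306,240:275]=1
print(np.round(W[290:304:3,245:270:5].reshape(-1,3),0).tolist())
print(np.round(W[210:232:3,232:246:3].reshape(-1,3),0).tolist())
p,d=capture("scene");cv2.imwrite("pics/s8.png",cv2.resize(p[80:260,230:430],(800,600))[:,:,::-1])
```

```text
-112 150 x [-7.  11.6] z [30.1 39.3 40.9]
-106 159 x [-7.6 11.6] z [32.9 39.4 41. ]
-100 178 x [-18.8  11.6] z [31.7 34.5 40.9]
-94 275 x [-22.7  11.7] z [30.2 33.5 40.1]
-88 230 x [-22.3  11.9] z [30.4 33.7 35.1]
-82 238 x [-21.7  11.4] z [29.7 33.7 35.1]
-76 216 x [-21.2  11.5] z [29.3 33.7 35. ]
-70 67 x [-20.7 -13.1] z [24.3 29.3 30.5]
-64 179 x [-20.2  12. ] z [15.3 23.7 29.1]
-58 208 x [-20.5  11.9] z [27.  28.2 29.1]
-52 216 x [-19.2  12. ] z [26.5 27.5 28.9]
-46 138 x [-18.7   2.4] z [24.6 26.6 27.6]
-40 109 x [-18.3  -0.3] z [24.6 25.9 27.2]
-34 120 x [-17.8  -0.3] z [24.1 25.1 26.1]
-28 113 x [-17.3   0.4] z [23.  24.5 25.7]
-22 105 x [-16.9   0.4] z [23.  23.9 24.9]
[[580.0, -244.0, 106.0], [582.0, -243.0, 106.0], [584.0, -246.0, 103.0], [586.0, -243.0, 107.0], [589.0, -243.0, 107.0], [580.0, -245.0, 107.0], [582.0, -245.0, 106.0], [584.0, -246.0, 104.0], [586.0, -245.0, 107.0], [589.0, -245.0, 106.0], [580.0, -246.0, 107.0], [582.0, -247.0, 106.0], [584.0, -249.0, 103.0], [586.0, -247.0, 106.0], [589.0, -247.0, 106.0], [578.0, -294.0, 46.0], [581.0, -294.0, 46.0], [585.0,
[... 402 characters left out ...]
4.0], [566.0, -247.0, -0.0], [570.0, -238.0, 26.0], [572.0, -237.0, 27.0], [575.0, -236.0, 29.0], [577.0, -236.0, 29.0], [566.0, -250.0, 1.0], [570.0, -238.0, 30.0], [573.0, -237.0, 33.0], [575.0, -237.0, 33.0], [577.0, -237.0, 34.0], [566.0, -253.0, -1.0], [571.0, -239.0, 35.0], [573.0, -238.0, 37.0], [576.0, -228.0, 61.0], [578.0, -227.0, 62.0], [566.0, -255.0, -0.0], [571.0, -239.0, 39.0], [573.0, -238.0, 41.0], [576.0, -228.0, 66.0], [578.0, -227.0, 67.0], [576.0, -201.0, 133.0], [577.0, -202.0, 131.0], [578.0, -201.0, 133.0], [576.0, -228.0, 70.0], [578.0, -228.0, 70.0], [577.0, -201.0, 135.0], [577.0, -201.0, 135.0], [578.0, -201.0, 134.0], [577.0, -228.0, 74.0], [578.0, -228.0, 74.0]]
```

View pics/z8.png

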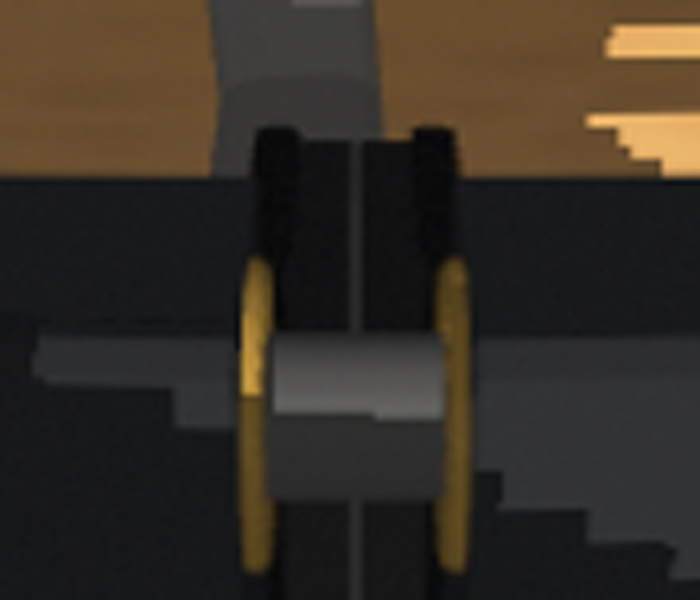

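View pics/s8.png

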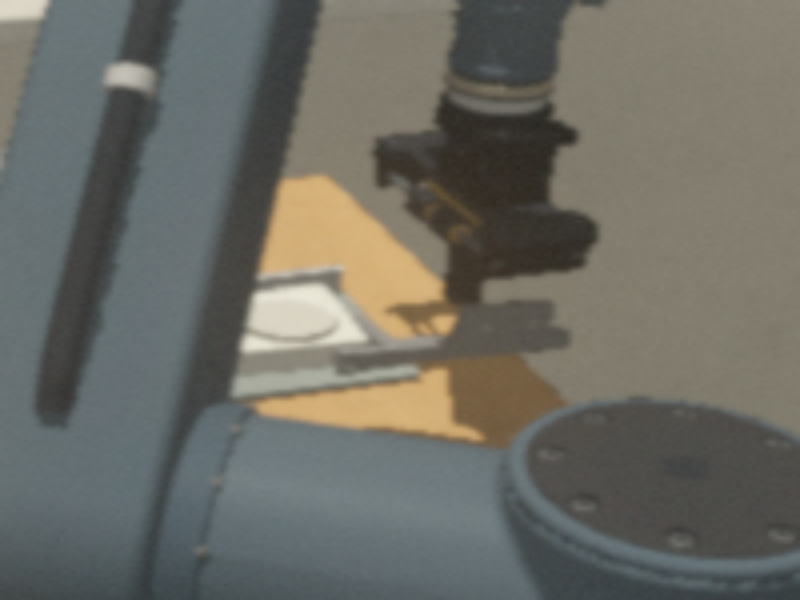

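Run:
```python
from h import *
for n in("w3","w6"):
    D=np.load(n+".npz");T=D["T"]*1000
    for u in ((236,240,246,250,256,262,268,272,276) if n=="w3" else (238,242,246,250,256,262,266,270)):
        print(n,u,[tuple(np.round(T[v,u]).astype(int).tolist()) for v in range(212,240,3)])
```

```text
w3 236 [(-71, 305, 867), (-71, 318, 870), (-72, 330, 869), (-72, 342, 869), (-11, -9, -20), (-11, -9, -25), (-11, -9, -30), (-11, -9, -32), (-10, -9, -37), (-10, -9, -40)]
w3 240 [(-56, 305, 868), (-56, 318, 870), (-57, 330, 871), (-56, 339, 863), (-9, -9, -20), (-9, -9, -24), (-9, -9, -28), (-8, -9, -33), (-8, -9, -37), (-8, -9, -40)]
w3 246 [(-6, -12, -8), (-6, -13, -15), (-6, -11, -16), (-6, -10, -17), (-6, -7, -16), (-6, -7, -19), (-6, -5, -18), (-6, -3, -19), (-6, 0, -17), (-6, 1, -18)]
w3 250 [(-3, -13, -10), (-3, -12, -14), (-3, -12, -17), (-3, -9, -16), (-3, -8, -18), (-3, -6, -17), (-3, -4, -17), (-3, -2, -17), (-3, 0, -18), (-3, 2, -16)]
w3 256 [(0, -13, -11), (0, -12, -14), (0, -12, -17), (0, -10, -18), (0, -8, -18), (0, -6, -18), (0, -4, -17), (0, -3, -18), (0, 0, -18), (0, 2, -18)]
w3 262 [(4, -13, -10), (4, -13, -15), (4, -11, -16), (4, -10, -17), (4, -8, -17), (4, -6, -18), (4, -5, -18), (4, -2, -18), (4, 0, -18), (4, 2, -17)]
w3 268 [(8, -12, -8), (7, -12, -13), (7, -11, -16), (7, -10, -16), (7, -8, -17), (7, -6, -16), (7, -4, -17), (7, -2, -17), (7, 1, -16), (8, 2, -
[... 842 characters left out ...]
, -2, 8), (-4, -2, 3), (-3, -9, -19), (-3, -9, -25), (-3, -9, -28), (-3, -9, -32), (-3, -9, -37), (-3, -10, -41)]
w6 256 [(0, -3, 18), (0, -2, 13), (0, -1, 10), (0, -1, 4), (0, -9, -20), (0, -9, -25), (0, -9, -29), (0, -9, -33), (0, -9, -37), (0, -9, -40)]
w6 262 [(5, 5, 40), (5, 8, 40), (5, 10, 39), (5, 13, 39), (4, -9, -20), (4, -9, -24), (3, -9, -29), (3, -9, -33), (3, -9, -36), (3, -9, -41)]
w6 266 [(8, 6, 41), (8, 8, 40), (8, 10, 40), (6, -11, -19), (6, -11, -24), (6, -11, -28), (6, -10, -31), (5, -11, -37), (5, -11, -40), (5, -9, -41)]
w6 270 [(11, 5, 40), (12, 8, 40), (12, 10, 40), (8, -11, -21), (8, -11, -24), (8, -10, -28), (8, -11, -32), (8, -11, -36), (7, -11, -41), (7, -11, -44)]
```

Run:
```python
from h import *
D=np.load("w2.npz");T=D["T"]*1000
for u in range(160,190,4):
    print(u,[tuple(np.round(T[v,u]).astype(int).tolist()) for v in range(214,232,2)])
m=(abs(T[...,1])<14)&(T[...,2]<30)&(T[...,2]>-60)&(abs(T[...,0])<65)
print(np.percentile(T[m][:,2],[90,99,100]))
i=camera_info("wrist");print(i["tool_from_camera"])
b=cv2.resize(D["p"][190:290,130:390],(800,308),interpolation=cv2.INTER_CUBIC);cv2.imwrite("pics/z9.png",b[:,:,::-1])
```

```text
160 [(-105, 37, 119), (-106, 39, 119), (-106, 41, 118), (-107, 45, 120), (-107, 47, 120), (-107, 49, 120), (-107, 52, 120), (-107, 54, 119), (-108, 56, 119)]
164 [(-101, 37, 119), (-101, 39, 119), (-101, 42, 119), (-102, 44, 119), (-102, 46, 119), (-102, 49, 119), (-52, -10, -27), (-51, -10, -31), (-50, -11, -34)]
168 [(-96, 36, 118), (-96, 39, 118), (-96, 41, 118), (-52, -11, -20), (-51, -11, -22), (-51, -10, -25), (-50, -11, -28), (-49, -10, -31), (-48, -10, -32)]
172 [(-91, 36, 118), (-91, 39, 119), (-92, 41, 119), (-49, -11, -20), (-48, -11, -24), (-48, -10, -24), (-48, -9, -25), (-47, -9, -28), (-47, -9, -29)]
176 [(-86, 36, 118), (-87, 39, 120), (-87, 42, 120), (-87, 44, 119), (-47, -9, -18), (-46, -10, -22), (-46, -9, -24), (-45, -10, -28), (-45, -9, -30)]
180 [(-82, 37, 119), (-82, 39, 118), (-82, 41, 119), (-83, 44, 119), (-45, -9, -18), (-44, -10, -22), (-44, -9, -24), (-44, -8, -24), (-44, -7, -24)]
184 [(-78, 37, 119), (-78, 39, 118), (-78, 41, 119), (-78, 44, 119), (-78, 46, 118), (-78, 48, 118), (-79, 51, 120), (-79, 54, 120), (-79, 55, 118)]
188 [(-73, 37, 120), (-73, 39, 119), (-73, 41, 118), (-74, 43, 119), (-74, 46, 120), (-74, 48, 119), (-74, 51, 120), (-75, 54, 120), (0, -74, -179)]
[-20.72846443 -16.80935071 -15.52535397]
[[ 9.99997979e-01 -9.80231910e-04  1.75513147e-03 -4.07029578e-04]
 [ 4.65284428e-04  9.62214323e-01  2.72292819e-01 -7.40313027e-02]
 [-1.95572275e-03 -2.72291452e-01  9.62212835e-01 -1.78979237e-01]
 [ 0.00000000e+00  0.00000000e+00  0.00000000e+00  1.00000000e+00]]
```

View pics/z9.png

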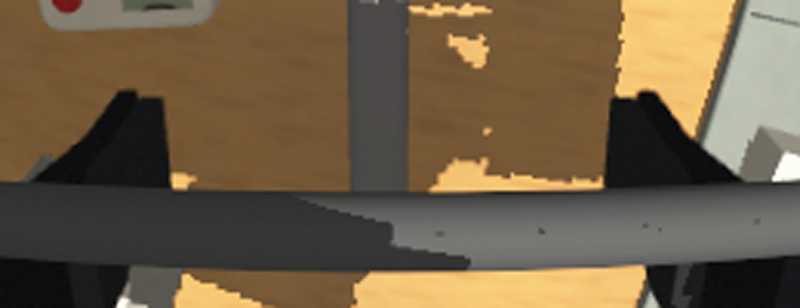

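```bash
python3 -m jog '0 0 -0.06 0 0 0 1;0 0.02 -0.08 0 0 0 1;0 0.02 -0.08 0 0 0 1'
python3 - <<'E'
from plan import *
from h import *
upd(0,.02,-.08,0,0,0)
s=read_state();print(s["position"],s["tcp_rot"],s["force"],s["opening"])
p,d=capture("wrist");W,T=wcloud(d,s["position"],s["tcp_rot"]);np.savez("w7.npz",p=p,d=d,W=W,T=T);cv2.imwrite("pics/w7.png",cv2.resize(p,(800,600))[:,:,::-1])
cv2.imwrite("pics/z10.png",cv2.resize(np.uint8(np.clip(W[...,2]*4000,0,255)),(800,600),interpolation=0))
E
```

```text
time_s: 9.05
position: [0.5861, -0.2604, 0.1225]
tcp_rot: [[1.0, 0.01, 0.005], [0.01, -1.0, -0.003], [0.005, 0.003, -1.0]]
force: [-0.0, 0.0, -0.9]
opening: 0.259
cmd [ 0.5843 -0.2587  0.1207] yaw 0.68
[ 0.58606562 -0.26043464  0.12253743] [[ 0.99993532  0.01037899  0.0046519 ]
 [ 0.01039423 -0.99994065 -0.00326342]
 [ 0.00461776  0.00331156 -0.99998385]] [-0.00745531  0.0413128  -0.91860367] 0.2591277461078487
```

View pics/w7.png

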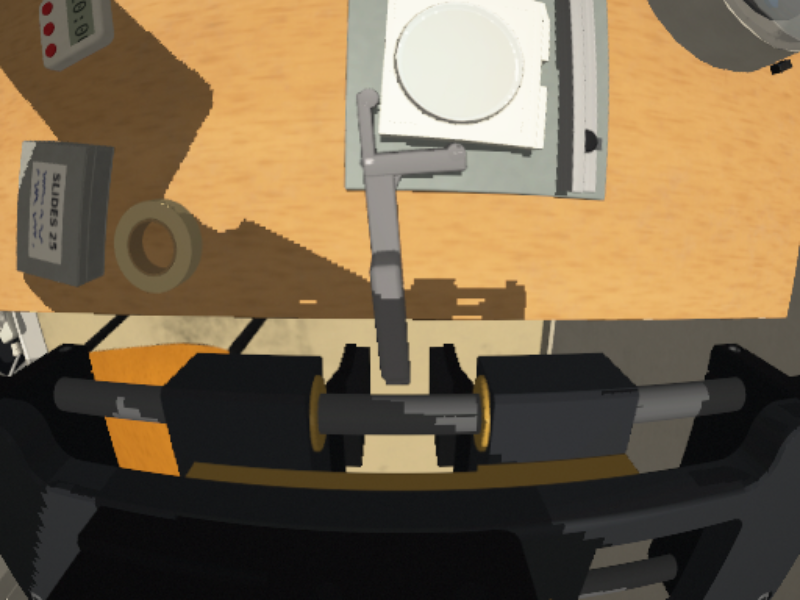

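Run:
```python
from h import *
D=np.load("w7.npz");W=D["W"]*1000
# stick region: seed by image polygon
m=np.zeros((384,512),np.uint8)
cv2.fillPoly(m,[np.int32(np.array([(355,85),(382,85),(385,150),(470,145),(470,175),(405,178),(412,385),(375,385),(366,260),(355,150)])*.64)],1)
m=(m>0)&(W[...,2]>14)&(W[...,2]<70)&(W[...,1]>-345)
q=W[m]
for y in range(-330,-115,8):
    k=q[abs(q[:,1]-y)<3]
    k=k[(k[:,0]<610)]
    if len(k)>3:print(y,len(k),np.round([np.percentile(k[:,0],2),np.percentile(k[:,0],98),np.median(k[:,2]),k[:,2].max()],1))
```

```text
-314 24 [576.5 591.1  42.7  43.6]
-306 96 [575.2 592.4  43.9  45.3]
-298 109 [575.2 592.5  44.7  46.9]
-290 111 [574.4 591.1  45.7  48.2]
-282 117 [573.5 591.1  46.6  48.4]
-274 122 [572.6 590.2  47.4  49.3]
-266 125 [571.8 588.9  48.4  50.2]
-258 129 [571.  589.1  49.3  51.6]
-250 143 [570.2 587.8  50.   52.1]
-242 147 [570.3 586.9  50.4  52.3]
-234 161 [569.8 586.1  22.7  39.5]
-226 118 [568.3 586.   22.7  24.5]
-218 134 [568.  585.   23.9  25.7]
-210 117 [567.2 584.   24.8  26.4]
-202 140 [566.3 583.9  25.6  28. ]
-194 133 [565.4 585.1  26.4  28.6]
-186 317 [565.5 608.3  27.5  29.8]
-178 311 [564.7 609.1  28.1  30.3]
-170 55 [563.7 571.   29.1  30.7]
-162 88 [562.6 576.5  30.4  35.5]
-154 80 [561.9 576.4  31.   35.6]
-146 110 [561.  576.2  32.3  34.9]
-138 19 [562.8 570.6  32.4  33.6]
```

```bash
cat >> plan.py <<'E'
def Rf(yaw,pitch): return Ro.from_euler('z',yaw,degrees=True).as_matrix()@Ro.from_euler('x',pitch,degrees=True).as_matrix()@np.diag([1,-1,-1.])
def rowf(p,yaw,pitch):
    P,R=load();d=R.T@(np.array(p)-P);r=Ro.from_matrix(R.T@Rf(yaw,pitch)).as_rotvec(degrees=True)
    print("row",np.round(d,4).tolist(),np.round(r,2).tolist())
E
python3 -c "
from plan import *
R=Rf(4.9,6.4);t=np.array([.579,-.2474,-.0005])
print(R[:,2]);rowf(t-.065*R[:,2],4.9,6.4);rowf(t,4.9,6.4)"
```

```text
[-0.00952133  0.11106155 -0.99376792]
row [-0.0046, -0.0042, 0.0566] [6.4, -0.24, -4.21]
row [-0.0052, -0.0114, 0.1212] [6.4, -0.24, -4.21]
```

```bash
python3 -m jog '-0.0046 -0.0042 0.03 6.4 -0.24 -4.2 1;-0.0046 -0.0042 0.0566 6.4 -0.24 -4.2 1;-0.0046 -0.0042 0.0566 6.4 -0.24 -4.2 1;-0.0052 -0.0114 0.1212 6.4 -0.24 -4.2 1;-0.0052 -0.0114 0.1212 6.4 -0.24 -4.2 1;-0.0052 -0.0114 0.1212 6.4 -0.24 -4.2 1'
python3 - <<'E'
from plan import *
from h import *
upd(-.0052,-.0114,.1212,6.4,-.24,-4.2)
s=read_state();print(s["position"],s["force"],s["opening"])
p,d=capture("wrist");cv2.imwrite("pics/w9.png",cv2.resize(p,(800,600))[:,:,::-1])
E
```

```text
time_s: 9.85
position: [0.5798, -0.247, 0.0003]
tcp_rot: [[0.996, 0.085, -0.009], [0.086, -0.99, 0.111], [0.0, -0.111, -0.994]]
force: [0.1, -0.0, 0.8]
opening: 0.965
cmd [ 5.790e-01 -2.474e-01 -5.000e-04] yaw 4.89
[ 5.79789622e-01 -2.46960889e-01  3.01346962e-04] [ 0.12316232 -0.00585799  0.77460212] 0.9645731975286332
```

View pics/w9.png

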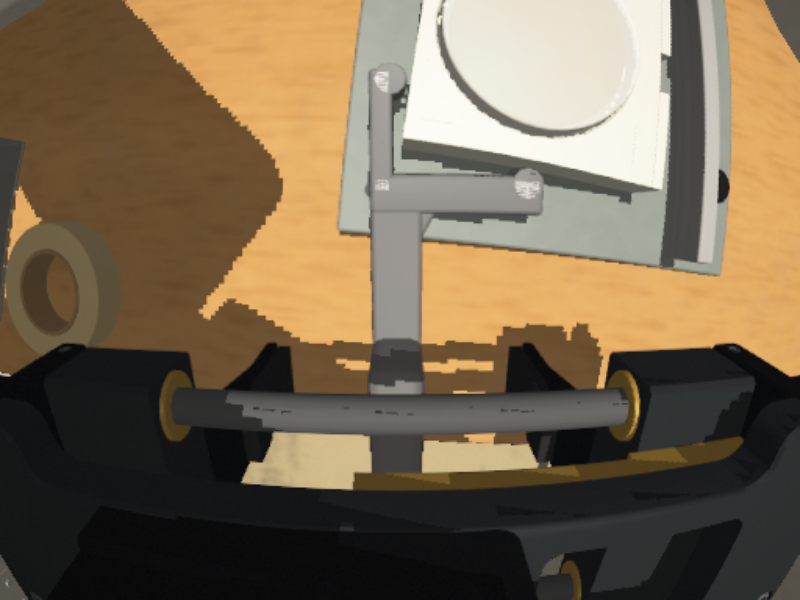

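```bash
python3 -m jog '0 0 0 0 0 0 0;0 0 0 0 0 0 0;0 0 0 0 0 0 0;0 0 0 0 0 0 0;0 0 0 0 0 0 0;0 0 0 0 0 0 0;0 0 0 0 0 0 0;0 0 0 0 0 0 0'; python3 -m jog '0 0 0 0 0 0 0;0 0 -0.004 0 0 0 0'
```

```text
time_s: 10.9
position: [0.5792, -0.247, -0.0009]
tcp_rot: [[0.996, 0.085, -0.01], [0.085, -0.99, 0.111], [-0.0, -0.112, -0.994]]
force: [-0.5, -0.0, 0.2]
opening: 0.203
time_s: 11.15
position: [0.5789, -0.2473, 0.0029]
tcp_rot: [[0.996, 0.085, -0.011], [0.085, -0.99, 0.112], [-0.001, -0.112, -0.994]]
force: [0.3, -0.7, -1.0]
opening: 0.203
```

```bash
cat > car.py <<'E'
from h import *
def carrier(W,ylim=(-.2,.05)):
    m=(abs(W[...,2]-.034)<.0035)&(W[...,0]>.56)&(W[...,0]<.683)&(W[...,1]>ylim[0])&(W[...,1]<ylim[1])
    n,l,st,_=cv2.connectedComponentsWithStats(np.uint8(m));k=1+np.argmax(st[1:,4])
    return W[l==k]*1000
def edges(q):
    x0,x1=np.percentile(q[:,0],[1,99]);y0,y1=np.percentile(q[:,1],[1,99])
    ys=np.arange(y0+8,y1-6,3);o=[np.percentile(q[abs(q[:,1]-y)<2,0],1) if (abs(q[:,1]-y)<2).sum()>5 else np.nan for y in ys]
    xs=np.arange(x0+8,x1-6,3);r=[np.percentile(q[abs(q[:,0]-x)<2,1],1) if (abs(q[:,0]-x)<2).sum()>5 else np.nan for x in xs]
    def rf(a,b):
        a=np.array(a);b=np.array(b);g=~np.isnan(b)
        for _ in range(4):
            c=np.polyfit(a[g],b[g],1);e=abs(b-np.polyval(c,a));g=~np.isnan(b)&(e<max(1.0,2*np.nanmedian(e)))
        return c,g.sum()
    return rf(ys,o),rf(xs,r),(x0,x1,y0,y1)
def show(W,**k):
    (a,na),(b,nb),bb=edges(carrier(W,**k));print("bbox",np.round(bb,1))
    print("outer: x=%.1f at y=-150, yaw %.2f n%d"%(np.polyval(a,-150),-np.degrees(np.arctan(a[0])),na))
    print("rear: y=%.1f at x=610, yaw %.2f n%d"%(np.polyval(b,610),np.degrees(np.arctan(b[0])),nb))
E
python3 - <<'E'
from car import *
W=np.load("w7.npz")["W"];show(W)
q=W[(abs(W[...,2]-.036)<.005)&(W[...,0]>.678)&(W[...,0]<.7)]*1000
ys=np.arange(-190,-30,10);e=[np.percentile(q[abs(q[:,1]-y)<4,0],4) for y in ys];c=np.polyfit(ys,e,1);print("bar",np.round(e,1),c)
E
```

```text
bbox [ 576.1  671.8 -168.9  -80.7]
outer: x=575.5 at y=-150, yaw -2.71 n25
rear: y=-167.4 at x=610, yaw -2.66 n28Traceback (most recent call last):
  File "<stdin>", line 4, in <module>
    return _quantile_unchecked(
        a, q, axis, out, overwrite_input, method, keepdims, weights)
    return _ureduce(a,
                    func=_quantile_ureduce_func,
    ...<5 lines>...
                    overwrite_input=overwrite_input,
                    method=method)
    r = func(a, **kwargs)
    result = _quantile(arr,
                       quantiles=q,
    ...<2 lines>...
                       out=out,
                       weights=wgt)
    slices_having_nans = np.isnan(arr[-1, ...])
                                  ~~~^^^^^^^^^
IndexError: index -1 is out of bounds for axis 0 with size 0
```

```bash
python3 -c "
from plan import *
upd(0,0,-.004,0,0,0)
rowf([.5637,-.252,.016],3,6.4);rowf([.5637,-.250,.016],.68,0);rowf([.5637,-.248,.008],.68,0)"
```

```text
cmd [ 0.579  -0.2479  0.0034] yaw 4.89
row [-0.0156, 0.0014, -0.0128] [-0.0, 0.22, 1.87]
row [-0.0154, -0.0006, -0.0126] [-6.4, 0.24, 4.2]
row [-0.0153, -0.0017, -0.0044] [-6.4, 0.24, 4.2]
```

```bash
python3 -m jog '-0.008 0.001 -0.006 0 0.1 0.9 0;-0.0156 0.0014 -0.0128 0 0.22 1.9 0;-0.0154 -0.0006 -0.0126 -4 0.24 4.2 0;-0.0154 -0.0006 -0.0126 -6.4 0.24 4.2 0;-0.0153 -0.0017 -0.0044 -6.4 0.24 4.2 0;-0.0153 -0.0017 -0.0044 -6.4 0.24 4.2 0'
python3 - <<'E'
from plan import *
from car import *
upd(-.0153,-.0017,-.0044,-6.4,.24,4.2)
s=read_state();print(s["position"],s["force"],s["moment"],s["opening"])
p,d=capture("wrist");W,T=wcloud(d,s["position"],s["tcp_rot"]);np.savez("w10.npz",p=p,d=d,W=W,T=T);cv2.imwrite("pics/w10.png",cv2.resize(p,(800,600))[:,:,::-1])
show(W)
T=T*1000
m=(T[...,2]>-30)&(T[...,2]<-13)&(abs(T[...,0])<60)&(T[...,1]<-20)&(T[...,1]>-118)
t=T[m]
for y in range(-112,-20,8):
    k=t[(abs(t[:,1]-y)<2)&(t[:,0]<12)];
    if len(k)>5:print(y,np.round([*np.percentile(k[:,0],[2,98]),np.median(k[:,2])],1))
k=t[(t[:,0]>38)&(t[:,1]>-90)&(t[:,0]<54)&(t[:,2]>-25)];print("heel",np.percentile(k[:,1],[1,99]))
E
```

```text
time_s: 11.9
position: [0.5632, -0.2474, 0.0072]
tcp_rot: [[1.0, 0.011, -0.001], [0.011, -1.0, 0.001], [-0.001, -0.001, -1.0]]
force: [-0.1, -0.7, -1.8]
opening: 0.203
cmd [ 0.5637 -0.248   0.008 ] yaw 0.68
[ 0.56317851 -0.2473932   0.00715569] [-0.11863829 -0.65579183 -1.78856892] [-0.01376926 -0.10826924  0.01981698] 0.2029565868030952
bbox [ 574.9  670.8 -169.  -101.6]
outer: x=574.7 at y=-150, yaw -2.77 n17
rear: y=-167.3 at x=610, yaw -2.99 n28
-112 [ -6.2   0.9 -21.2]
-104 [ -9.2   2.9 -21.3]
-96 [ -9.2   6.9 -21.1]
-88 [ -9.2  11.9 -21.3]
-80 [ -9.2  -1.3 -21.2]
-72 [ -9.2  11.5 -21.1]
-64 [ -9.3  11.8 -21.3]
-56 [ -8.8  11.1 -21.2]
-48 [ -8.9   8.3 -21.3]
-40 [ -9.    8.4 -21.3]
-32 [ -8.6   8.5 -21.2]
-24 [ -8.7   8.7 -21.2]
heel [-89.46743004 -59.50387014]
```

View pics/w10.png

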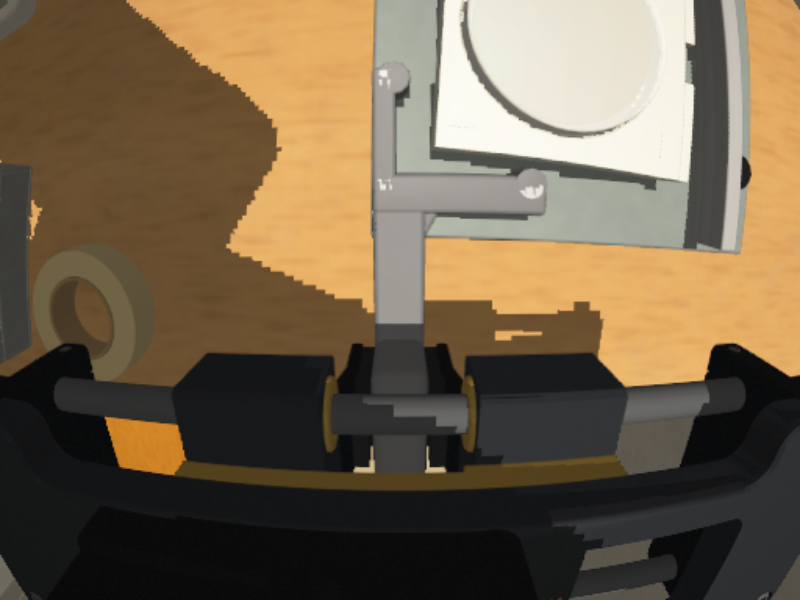

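```bash
python3 -m jog '0.003 -0.002 0 0 0 0 0;0.006 -0.004 0 0 0 0 0;0.008 -0.005 0 0 0 0 0;0.010 -0.006 0 0 0 0 0;0.012 -0.007 0 0 0 0 0;0.014 -0.008 0 0 0 0 0;0.016 -0.009 0 0 0 0 0;0.018 -0.010 0 0 0 0 0'
python3 - <<'E'
from plan import *
from car import *
upd(.018,-.010,0,0,0,0)
s=read_state();print(s["position"],s["force"],s["moment"],s["opening"])
p,d=capture("wrist");W,T=wcloud(d,s["position"],s["tcp_rot"]);cv2.imwrite("pics/w11.png",cv2.resize(p,(800,600))[:,:,::-1])
show(W)
E
```

```text
time_s: 12.95
position: [0.5817, -0.2371, 0.0077]
tcp_rot: [[1.0, 0.012, -0.001], [0.012, -1.0, 0.0], [-0.001, -0.0, -1.0]]
force: [-2.1, -0.5, -0.9]
opening: 0.204
cmd [ 0.5816 -0.2377  0.008 ] yaw 0.68
[ 0.58166237 -0.23711432  0.00766827] [-2.12282044 -0.50070559 -0.86689096] [-0.0876676   0.1116191   0.11729816] 0.20405841040254435
bbox [ 583.9  678.9 -160.4  -93.9]
outer: x=583.7 at y=-150, yaw -0.86 n17
rear: y=-159.7 at x=610, yaw -1.22 n27
```

View pics/w11.png

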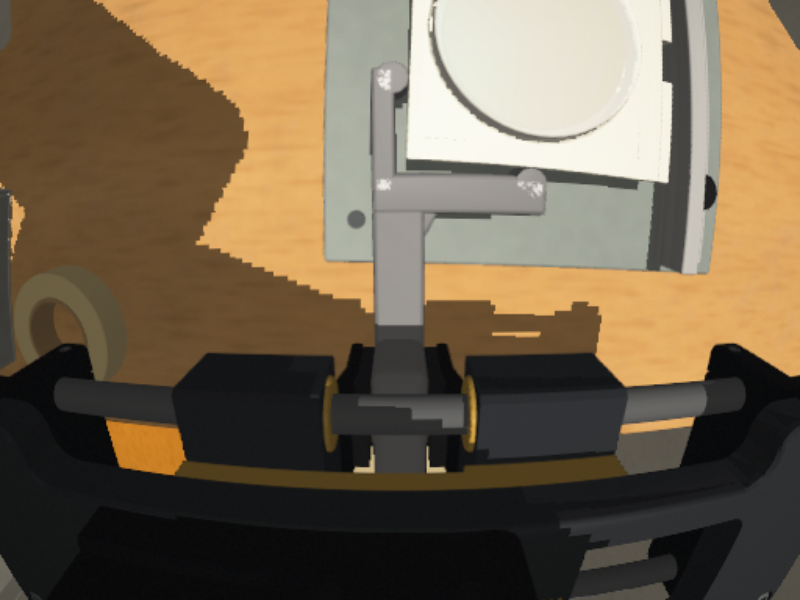

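```bash
python3 -m jog '0.0015 -0.001 0 0 0 0 0;0.003 -0.002 0 0 0 0 0;0.0045 -0.003 0 0 0 0 0;0.0055 -0.0035 0 0 0 0 0'; python3 -m jog '0.001 -0.0005 0 0 0 0 0;0.0015 -0.001 0 0 0 0 0'
python3 - <<'E'
from plan import *
from car import *
upd(.007,-.0045,0,0,0,0)
s=read_state();print(s["position"],s["force"],s["moment"],s["opening"])
p,d=capture("wrist");W,T=wcloud(d,s["position"],s["tcp_rot"]);cv2.imwrite("pics/w12.png",cv2.resize(p,(800,600))[:,:,::-1])
show(W)
E
```

```text
time_s: 13.5
position: [0.5873, -0.2339, 0.0078]
tcp_rot: [[1.0, 0.012, -0.0], [0.012, -1.0, -0.0], [-0.0, 0.0, -1.0]]
force: [-1.8, -1.6, -0.9]
opening: 0.205
time_s: 13.75
position: [0.5882, -0.2332, 0.0077]
tcp_rot: [[1.0, 0.013, -0.001], [0.013, -1.0, -0.001], [-0.001, 0.0, -1.0]]
force: [-2.9, -2.4, -0.2]
opening: 0.208
cmd [ 0.5885 -0.2332  0.008 ] yaw 0.68
[ 0.58820399 -0.23321179  0.00771939] [-2.85920833 -2.39982802 -0.206492  ] [-0.48302749  0.51386966  0.30154014] 0.208015618163971
bbox [ 589.9  682.4 -156.1  -90.8]
outer: x=589.8 at y=-150, yaw -0.36 n17
rear: y=-155.7 at x=610, yaw -0.71 n27
```

View pics/w12.png

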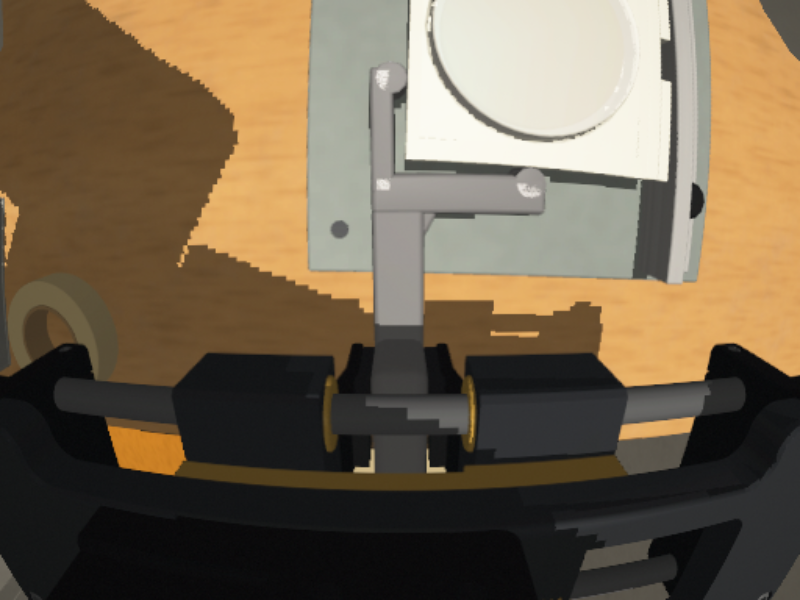

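```bash
python3 -m jog '0.0005 0 0 0 0 0 0;0.001 0 0 0 0 0 0;0.001 0 0 0 0 0 0'; python3 -m jog '0.0005 0 0 0 0 0 0;0.001 0 0 0 0 0 0;0.001 0 0 0 0 0 0'
python3 - <<'E'
from plan import *
from car import *
upd(.002,0,0,0,0,0)
s=read_state();print(s["position"],s["force"],s["moment"],s["opening"])
p,d=capture("wrist");W,T=wcloud(d,s["position"],s["tcp_rot"]);cv2.imwrite("pics/w13.png",cv2.resize(p,(800,600))[:,:,::-1])
show(W)
E
```

```text
time_s: 14.18
position: [0.5889, -0.2328, 0.0075]
tcp_rot: [[1.0, 0.013, -0.002], [0.013, -1.0, 0.0], [-0.002, -0.0, -1.0]]
force: [-4.9, -3.4, -0.6]
opening: 0.206
time_s: 14.55
position: [0.5895, -0.2326, 0.0074]
tcp_rot: [[1.0, 0.013, -0.003], [0.013, -1.0, 0.001], [-0.003, -0.001, -1.0]]
force: [-5.0, -3.8, -1.2]
opening: 0.202
cmd [ 0.5905 -0.2331  0.008 ] yaw 0.68
[ 0.58954695 -0.23255542  0.00742842] [-4.97489214 -3.81654743 -1.15263999] [-0.44281538  0.76790353  0.48516837] 0.20248200418716317
bbox [ 590.6  682.3 -155.   -90.6]
outer: x=591.0 at y=-150, yaw 1.01 n17
rear: y=-155.0 at x=610, yaw -0.06 n26
```

View pics/w13.png

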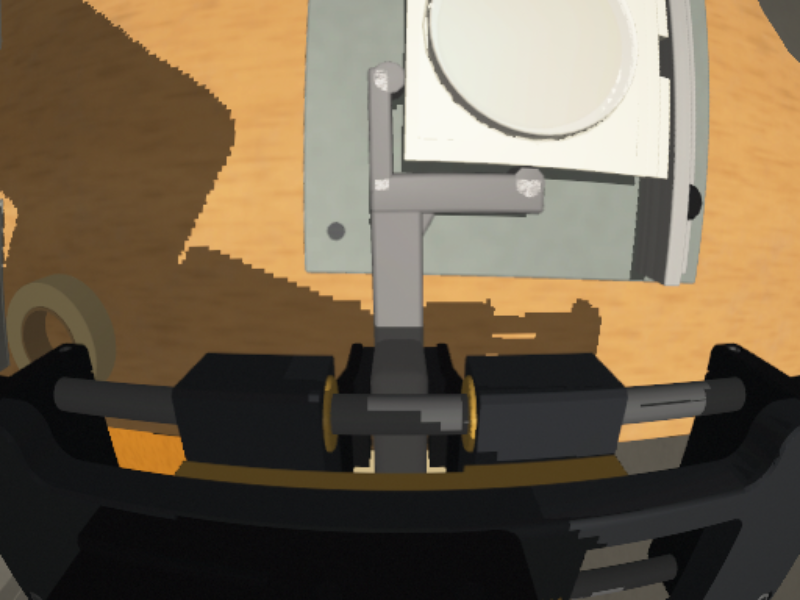

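```bash
python3 -m jog '0.0004 0.0003 0 0 0 0 0;0.0007 0.0006 0 0 0 0 0;0.0007 0.0006 0 0 0 0 0'
python3 - <<'E'
from plan import *
from car import *
upd(.0007,.0006,0,0,0,0)
s=read_state();print(s["position"],s["force"],s["moment"],s["opening"])
p,d=capture("wrist");W,T=wcloud(d,s["position"],s["tcp_rot"]);cv2.imwrite("pics/w14.png",cv2.resize(p[0:130,230:450],(800,473),interpolation=cv2.INTER_CUBIC)[:,:,::-1])
show(W)
# bar & carrier fence side at given y rows
q=W*1000
for y in range(-150,-60,10):
    k=q[(abs(q[...,1]-y)<2)&(abs(q[...,2]-34)<4)&(q[...,0]>640)&(q[...,0]<700)][:,0]
    k=np.sort(k);g=np.diff(k);j=np.argmax(g) if len(g) else 0
    print(y,len(k),np.round([k[j],k[j+1]],1) if len(g) else "")
E
```

```text
time_s: 14.98
position: [0.5905, -0.2329, 0.0074]
tcp_rot: [[1.0, 0.013, -0.002], [0.013, -1.0, 0.001], [-0.002, -0.001, -1.0]]
force: [-4.9, -1.7, -1.3]
opening: 0.2
cmd [ 0.5912 -0.2337  0.008 ] yaw 0.68
[ 0.59048104 -0.23287476  0.00737747] [-4.9172573  -1.7278276  -1.26110995] [-0.29938531  0.86324895  0.5454047 ] 0.20026261894387598
bbox [ 591.3  682.3 -154.9  -91. ]
outer: x=592.0 at y=-150, yaw 1.68 n17
rear: y=-155.2 at x=610, yaw 0.78 n26
-150 636 [695.4 696.2]
-140 446 [651.1 651.9]
-130 316 [664.  664.7]
-120 241 [694.8 695.5]
-110 189 [645.8 672.8]
-100 219 [669.1 671.5]
-90 202 [669.5 670.3]
-80 0 
-70 0
```

View pics/w14.png

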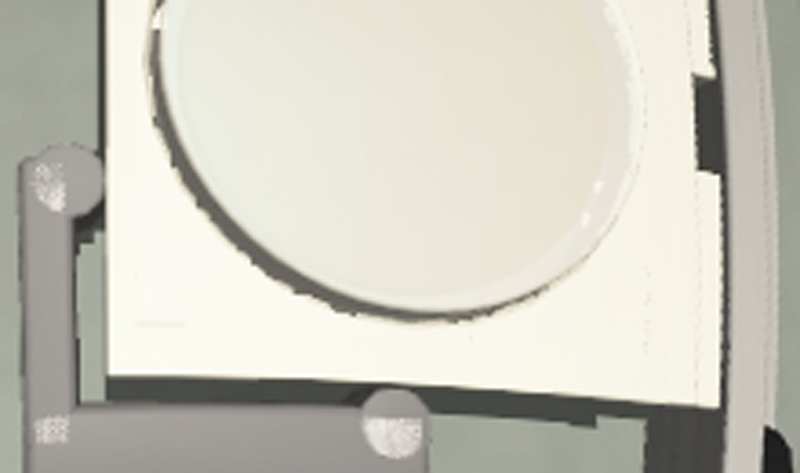

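```bash
python3 -m jog '0 -0.002 0 0 0 0 0;0 -0.004 0 0 0 0 0;0 -0.0065 0 0 0 0 0;0 -0.009 0 0 0 0 0;0 -0.0115 0 0 0 0 0;0 -0.014 0 0 0 0 0;0 -0.0165 0 0 0 0 0;0 -0.019 0 0 0 0 0'
python3 - <<'E'
from plan import *
from car import *
upd(0,-.019,0,0,0,0)
s=read_state();print(s["position"],s["force"],s["moment"],s["opening"])
p,d=capture("wrist");W,T=wcloud(d,s["position"],s["tcp_rot"]);cv2.imwrite("pics/w15.png",cv2.resize(p,(800,600))[:,:,::-1])
show(W)
E
```

```text
time_s: 16.02
position: [0.5902, -0.2146, 0.0075]
tcp_rot: [[1.0, 0.013, -0.002], [0.013, -1.0, -0.0], [-0.002, 0.0, -1.0]]
force: [-5.9, -3.4, -1.2]
opening: 0.205
cmd [ 0.591  -0.2147  0.008 ] yaw 0.68
[ 0.59020984 -0.21464373  0.00753492] [-5.8662218  -3.40548534 -1.17636711] [-0.63250623  0.90259787  0.49443836] 0.20516718256837452
bbox [ 591.   682.4 -137.1  -72.7]
outer: x=592.3 at y=-150, yaw 1.75 n17
rear: y=-137.4 at x=610, yaw 0.81 n26
```

View pics/w15.png

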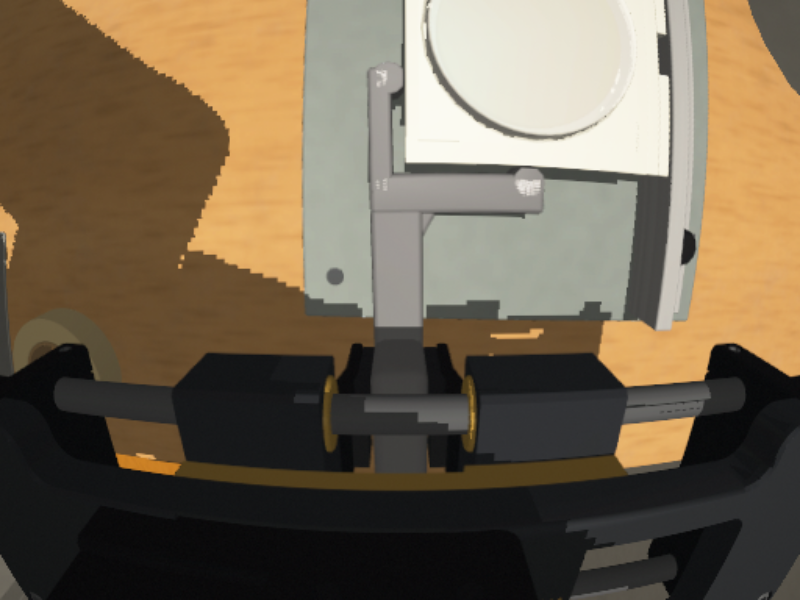

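```bash
python3 -m jog '0 -0.0025 0 0 0 0 0;-0.0001 -0.005 0 0 0 0 0;-0.0001 -0.0075 0 0 0 0 0;-0.0002 -0.010 0 0 0 0 0;-0.0002 -0.0125 0 0 0 0 0;-0.0002 -0.015 0 0 0 0 0;-0.0003 -0.0175 0 0 0 0 0;-0.0003 -0.020 0 0 0 0 0'; python3 -m jog '0 -0.0025 0 0 0 0 0;0 -0.005 0 0 0 0 0;0 -0.0075 0 0 0 0 0;-0.0001 -0.010 0 0 0 0 0;-0.0001 -0.0125 0 0 0 0 0;-0.0001 -0.015 0 0 0 0 0;-0.0002 -0.0175 0 0 0 0 0;-0.0002 -0.020 0 0 0 0 0'
python3 - <<'E'
from plan import *
from car import *
upd(-.0005,-.040,0,0,0,0)
s=read_state();print(s["position"],s["force"],s["moment"],s["opening"])
p,d=capture("wrist");W,T=wcloud(d,s["position"],s["tcp_rot"]);cv2.imwrite("pics/w16.png",cv2.resize(p,(800,600))[:,:,::-1])
show(W)
E
```

```text
time_s: 17.08
position: [0.5898, -0.1945, 0.0075]
tcp_rot: [[1.0, 0.013, -0.002], [0.013, -1.0, -0.0], [-0.002, 0.0, -1.0]]
force: [-5.0, -3.9, -0.8]
opening: 0.205
time_s: 18.08
position: [0.5894, -0.1745, 0.0075]
tcp_rot: [[1.0, 0.013, -0.002], [0.013, -1.0, -0.0], [-0.002, 0.0, -1.0]]
force: [-4.8, -3.0, -1.0]
opening: 0.202
cmd [ 0.59   -0.1747  0.008 ] yaw 0.68
[ 0.58941375 -0.17445651  0.00752554] [-4.8265291  -2.96884157 -0.97063628] [-0.65616592  0.83526286  0.50384622] 0.20211595825821393
bbox [590.3 682.3 -96.9 -32.4]
outer: x=592.9 at y=-150, yaw 1.88 n17
rear: y=-97.2 at x=610, yaw 0.87 n27
```

View pics/w16.png

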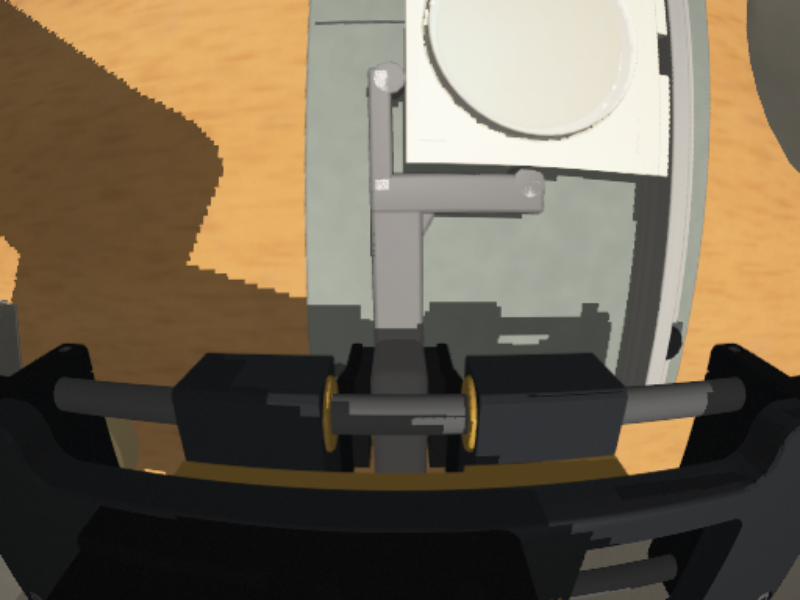

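```bash
python3 -m jog '0 -0.0025 0 0 0 0 0;0 -0.005 0 0 0 0 0;0 -0.0075 0 0 0 0 0;-0.0001 -0.010 0 0 0 0 0;-0.0001 -0.0125 0 0 0 0 0;-0.0001 -0.015 0 0 0 0 0;-0.0001 -0.0175 0 0 0 0 0;-0.0001 -0.020 0 0 0 0 0'; python3 -m jog '0 -0.0025 0 0 0 0 0;0 -0.005 0 0 0 0 0;0 -0.0075 0 0 0 0 0;0 -0.010 0 0 0 0 0;-0.0001 -0.0125 0 0 0 0 0;-0.0001 -0.015 0 0 0 0 0;-0.0001 -0.0175 0 0 0 0 0;-0.0001 -0.020 0 0 0 0 0';python3 -m jog '0 -0.0025 0 0 0 0 0;0 -0.005 0 0 0 0 0;0 -0.0075 0 0 0 0 0;0 -0.010 0 0 0 0 0;0 -0.0125 0 0 0 0 0;0 -0.015 0 0 0 0 0;0 -0.0175 0 0 0 0 0;0 -0.020 0 0 0 0 0'
python3 - <<'E'
from plan import *
from car import *
upd(-.0002,-.060,0,0,0,0)
s=read_state();print(s["position"],s["force"],s["moment"],s["opening"])
p,d=capture("wrist");W,T=wcloud(d,s["position"],s["tcp_rot"]);cv2.imwrite("pics/w17.png",cv2.resize(p,(800,600))[:,:,::-1])
show(W)
E
```

```text
time_s: 19.12
position: [0.589, -0.1544, 0.0075]
tcp_rot: [[1.0, 0.013, -0.002], [0.013, -1.0, 0.0], [-0.002, -0.0, -1.0]]
force: [-5.0, -2.5, -0.3]
opening: 0.203
time_s: 20.12
position: [0.5887, -0.1343, 0.0075]
tcp_rot: [[1.0, 0.013, -0.002], [0.013, -1.0, 0.0], [-0.002, -0.0, -1.0]]
force: [-5.0, -3.7, -0.9]
opening: 0.206
time_s: 21.12
position: [0.5884, -0.1142, 0.0075]
tcp_rot: [[1.0, 0.013, -0.002], [0.013, -1.0, 0.0], [-0.002, -0.0, -1.0]]
force: [-4.0, -2.7, -0.7]
opening: 0.206
cmd [ 0.5891 -0.1147  0.008 ] yaw 0.68
[ 0.58837307 -0.11423393  0.00750143] [-4.02142519 -2.66682345 -0.73949664] [-0.62657277  0.8164411   0.49558682] 0.20594729069050713
bbox [589.6 682.4 -36.7  28.1]
outer: x=592.8 at y=-150, yaw 1.31 n17
rear: y=-37.0 at x=610, yaw 0.85 n27
```

View pics/w17.png

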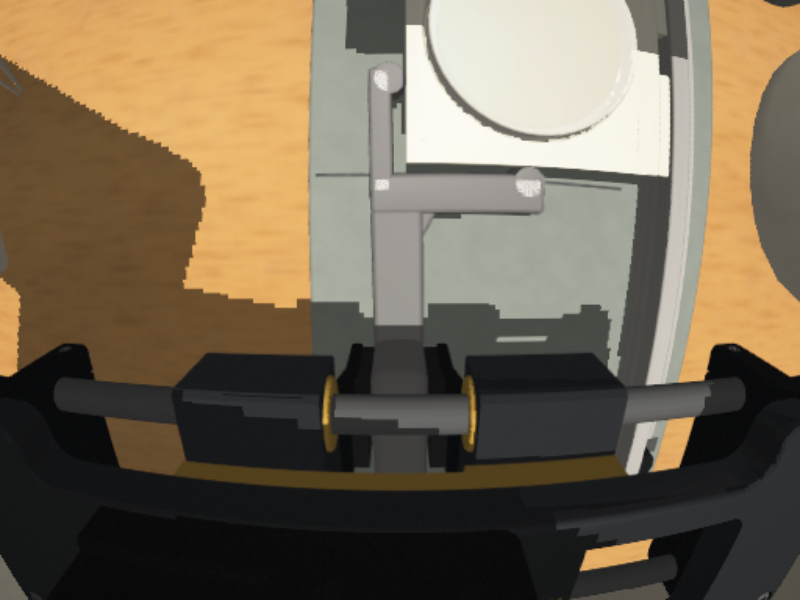

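```bash
python3 -m jog '0.0001 -0.002 0 0 0 0 0;0.0002 -0.004 0 0 0 0 0;0.0003 -0.006 0 0 0 0 0;0.0003 -0.008 0 0 0 0 0;0.0003 -0.010 0 0 0 0 0;0.0003 -0.012 0 0 0 0 0;0.0003 -0.014 0 0 0 0 0;0.0003 -0.016 0 0 0 0 0'
python3 - <<'E'
from plan import *
from car import *
upd(.0003,-.016,0,0,0,0)
s=read_state();print(s["position"],s["force"],s["moment"],s["opening"])
p,d=capture("wrist");W,T=wcloud(d,s["position"],s["tcp_rot"])
show(W)
E
python3 -m jog '0 -0.002 0 0 0 0 0;0 -0.004 0 0 0 0 0;0 -0.006 0 0 0 0 0;0 -0.008 0 0 0 0 0;0 -0.010 0 0 0 0 0;0 -0.012 0 0 0 0 0'
python3 - <<'E'
from plan import *
from car import *
upd(.000,-.012,0,0,0,0)
s=read_state();print(s["position"],s["force"],s["moment"],s["opening"])
p,d=capture("wrist");W,T=wcloud(d,s["position"],s["tcp_rot"]);cv2.imwrite("pics/w18.png",cv2.resize(p,(800,600))[:,:,::-1])
show(W)
E
```

```text
time_s: 22.18
position: [0.5881, -0.0982, 0.0075]
tcp_rot: [[1.0, 0.013, -0.003], [0.013, -1.0, 0.0], [-0.003, -0.0, -1.0]]
force: [-5.2, -4.8, -0.6]
opening: 0.205
cmd [ 0.5892 -0.0987  0.008 ] yaw 0.68
[ 0.58811034 -0.09821146  0.00746499] [-5.21724577 -4.78537828 -0.63168271] [-0.64594173  0.8594159   0.48943859] 0.20515471581559613
bbox [589.3 682.3 -20.7  40.4]
outer: x=592.9 at y=-150, yaw 1.31 n16
rear: y=-20.9 at x=610, yaw 0.86 n27
time_s: 22.98
position: [0.5879, -0.0865, 0.0075]
tcp_rot: [[1.0, 0.013, -0.003], [0.013, -1.0, -0.0], [-0.003, 0.0, -1.0]]
force: [-4.7, -4.0, -0.1]
opening: 0.205
cmd [ 0.5891 -0.0867  0.008 ] yaw 0.68
[ 0.58793079 -0.08653492  0.00748582] [-4.7246438  -3.99854805 -0.08489409] [-0.76914711  0.94328281  0.4930789 ] 0.2045011312076046
bbox [589.2 682.3  -9.2  36.3]
outer: x=594.7 at y=-150, yaw 1.90 n11
rear: y=-9.4 at x=610, yaw 0.99 n27
```

View pics/w18.png

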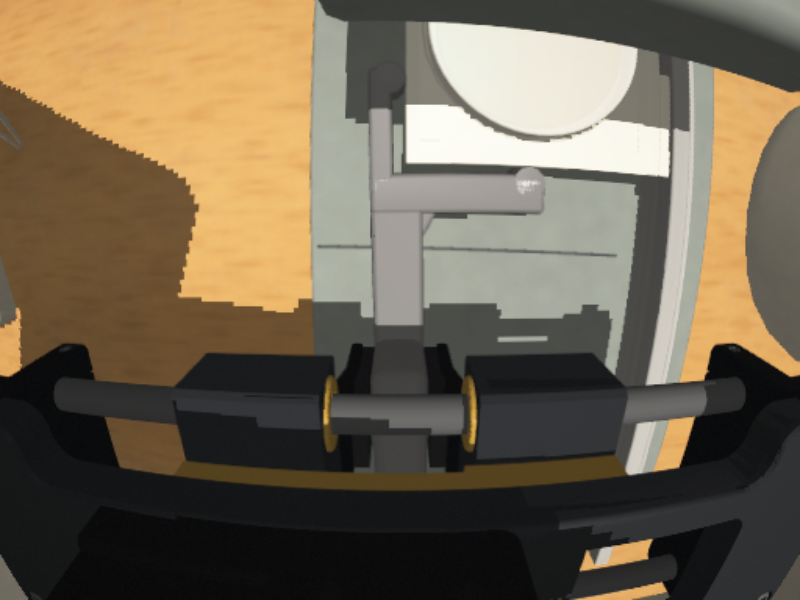

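```bash
python3 -m jog '0 -0.002 0 0 0 0 0;0 -0.004 0 0 0 0 0;0 -0.006 0 0 0 0 0;0 -0.008 0 0 0 0 0;0 -0.010 0 0 0 0 0;0 -0.012 0 0 0 0 0;0 -0.014 0 0 0 0 0;0 -0.016 0 0 0 0 0';python3 -m jog '0 -0.0015 0 0 0 0 0;0 -0.003 0 0 0 0 0;0 -0.0045 0 0 0 0 0;0 -0.006 0 0 0 0 0;0 -0.007 0 0 0 0 0;0 -0.008 0 0 0 0 0'
python3 - <<'E'
from plan import *
from car import *
upd(.000,-.024,0,0,0,0)
s=read_state();print(s["position"],s["force"],s["moment"],s["opening"])
p,d=capture("wrist");W,T=wcloud(d,s["position"],s["tcp_rot"]);cv2.imwrite("pics/w19.png",cv2.resize(p,(800,600))[:,:,::-1])
show(W)
E
```

```text
time_s: 24.02
position: [0.5877, -0.0702, 0.0074]
tcp_rot: [[1.0, 0.013, -0.003], [0.013, -1.0, 0.0], [-0.003, -0.0, -1.0]]
force: [-5.1, -4.0, -1.4]
opening: 0.204
time_s: 24.78
position: [0.5875, -0.0622, 0.0075]
tcp_rot: [[1.0, 0.013, -0.003], [0.013, -1.0, 0.0], [-0.003, -0.0, -1.0]]
force: [-5.3, -4.2, -0.1]
opening: 0.204
cmd [ 0.5888 -0.0627  0.008 ] yaw 0.68
[ 0.587514   -0.06217185  0.00745378] [-5.33636478 -4.15745928 -0.14375687] [-0.65300518  0.81279075  0.45048692] 0.20390699001911627Traceback (most recent call last):
  File "<stdin>", line 6, in <module>
  File "car.py", line 17, in show
    (a,na),(b,nb),bb=edges(carrier(W,**k));print("bbox",np.round(bb,1))
                     ~~~~~^^^^^^^^^^^^^^^^
  File "car.py", line 15, in edges
    return rf(ys,o),rf(xs,r),(x0,x1,y0,y1)
           ~~^^^^^^
  File "car.py", line 13, in rf
    c=np.polyfit(a[g],b[g],1);e=abs(b-np.polyval(c,a));g=~np.isnan(b)&(e<max(1.0,2*np.nanmedian(e)))
    raise TypeError("expected non-empty vector for x")
TypeError: expected non-empty vector for x
```

View pics/w19.png

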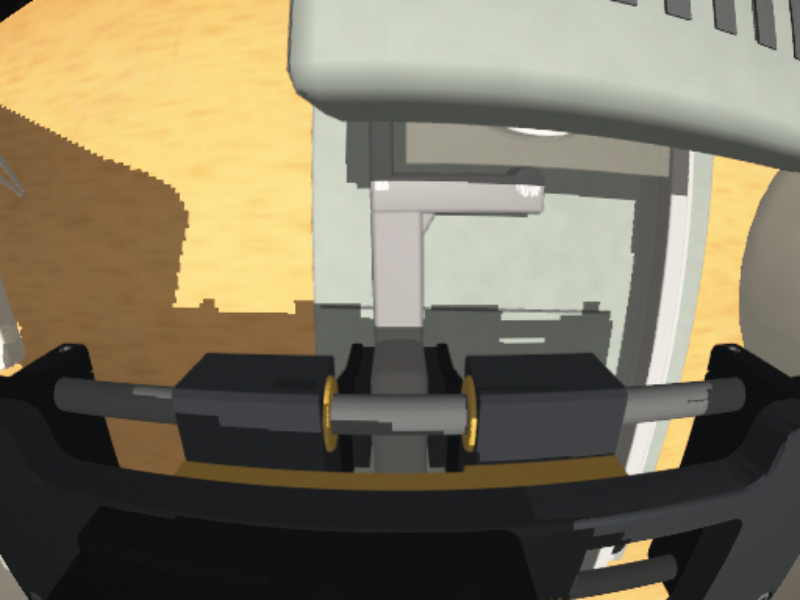

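```bash
python3 -m jog '0 -0.0008 0 0 0 0 0;0 -0.0016 0 0 0 0 0;0 -0.0024 0 0 0 0 0;0 -0.0032 0 0 0 0 0'; python3 -m jog '0 -0.0006 0 0 0 0 0;0 -0.0012 0 0 0 0 0;0 -0.0018 0 0 0 0 0'
```

```text
time_s: 25.32
position: [0.5875, -0.0588, 0.0074]
tcp_rot: [[1.0, 0.013, -0.003], [0.013, -1.0, 0.001], [-0.003, -0.001, -1.0]]
force: [-5.2, -3.0, -0.7]
opening: 0.205
time_s: 25.7
position: [0.5874, -0.0567, 0.0074]
tcp_rot: [[1.0, 0.012, -0.003], [0.012, -1.0, 0.001], [-0.003, -0.001, -1.0]]
force: [-5.3, -2.4, -0.8]
opening: 0.206
```

```bash
python3 -m jog '0 -0.0005 0 0 0 0 0;0 -0.001 0 0 0 0 0'
```

```text
time_s: 25.95
position: [0.5874, -0.0556, 0.0074]
tcp_rot: [[1.0, 0.012, -0.003], [0.012, -1.0, 0.001], [-0.003, -0.001, -1.0]]
force: [-3.5, -1.7, -0.7]
opening: 0.203
```

```bash
python3 -m jog '0 -0.0005 0 0 0 0 0;0 -0.001 0 0 0 0 0'
```

```text
time_s: 26.2
position: [0.5874, -0.0548, 0.0074]
tcp_rot: [[1.0, 0.013, -0.003], [0.013, -1.0, 0.001], [-0.003, -0.001, -1.0]]
force: [-5.4, -1.8, -0.6]
opening: 0.204
```

```bash
python3 -m jog '0 -0.0005 0 0 0 0 0;0 -0.001 0 0 0 0 0'
```

```text
time_s: 26.45
position: [0.5874, -0.0541, 0.0074]
tcp_rot: [[1.0, 0.013, -0.003], [0.013, -1.0, 0.001], [-0.003, -0.001, -1.0]]
force: [-4.8, -3.3, -1.4]
opening: 0.205
```

```bash
python3 -m jog '0 -0.0005 0 0 0 0 0;0 -0.001 0 0 0 0 0'
```

```text
time_s: 26.7
position: [0.5873, -0.0531, 0.0074]
tcp_rot: [[1.0, 0.013, -0.003], [0.013, -1.0, 0.001], [-0.003, -0.001, -1.0]]
force: [-5.2, -4.0, -0.4]
opening: 0.202
```

```bash
python3 -m jog '0 -0.0005 0 0 0 0 0;0 -0.0008 0 0 0 0 0'
```

```text
time_s: 26.95
position: [0.5873, -0.0523, 0.0074]
tcp_rot: [[1.0, 0.013, -0.003], [0.013, -1.0, 0.0], [-0.003, -0.001, -1.0]]
force: [-6.2, -3.6, -0.9]
opening: 0.206
```

```bash
python3 -m jog '0 -0.0005 0 0 0 0 0;0 -0.0008 0 0 0 0 0'
```

```text
time_s: 27.2
position: [0.5873, -0.0522, 0.0075]
tcp_rot: [[1.0, 0.013, -0.003], [0.013, -1.0, -0.0], [-0.003, 0.0, -1.0]]
force: [-4.7, -5.6, -0.1]
opening: 0.204
```

```bash
python3 -m jog '0 -0.0004 0 0 0 0 0;0 -0.0004 0 0 0 0 0'
python3 - <<'E'
from plan import *
from h import *
upd(0,-.0032-.0018-.004-.0016-.0004,0,0,0,0)
s=read_state();print(s["position"],s["force"],s["moment"])
p,d=capture("wrist");W,T=wcloud(d,s["position"],s["tcp_rot"]);np.savez("w20.npz",p=p,d=d,W=W,T=T);cv2.imwrite("pics/w20.png",cv2.resize(p,(800,600))[:,:,::-1])
p,d=capture("scene");cv2.imwrite("pics/s20.png",cv2.resize(p,(800,600))[:,:,::-1])
m=(abs(W[...,2]-.034)<.004)&(W[...,1]<.06)&(W[...,1]>0)&(W[...,0]<.68)&(W[...,0]>.6)
q=W[m]*1000
for x in range(610,680,10):
    k=q[abs(q[:,0]-x)<3]
    if len(k)>4: print(x,np.percentile(k[:,1],3))
E
```

```text
time_s: 27.45
position: [0.5873, -0.0522, 0.0075]
tcp_rot: [[1.0, 0.013, -0.003], [0.013, -1.0, -0.001], [-0.003, 0.001, -1.0]]
force: [-5.2, -6.7, -0.3]
opening: 0.207
cmd [ 0.5886 -0.0517  0.008 ] yaw 0.68
[ 0.58729059 -0.05215503  0.00753663] [-5.1921532  -6.69373078 -0.2957675 ] [-1.18133481  0.95768658  0.43933568]
610 11.227114413657821
620 10.152519892189842
```

View pics/w20.png

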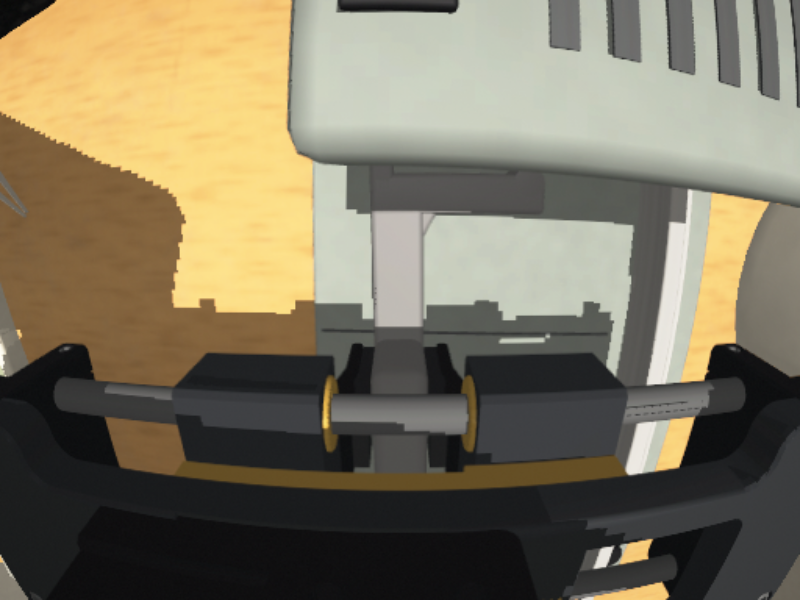

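View pics/s20.png

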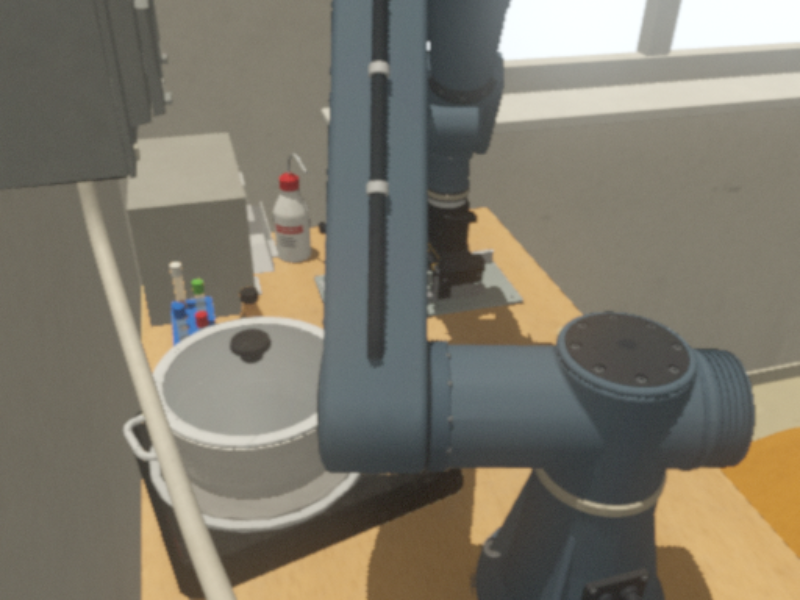

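```bash
python3 -m jog '0 0.0008 0 0 0 0 0;-0.0005 0.0013 0 0 0 0 0;-0.001 0.0016 0 0 0 0 0;-0.002 0.002 0 0 0 0 0'; python3 -m jog '-0.002 0.002 0 0 0 0 0;-0.004 0.004 0 0 0 0 0;-0.007 0.007 0 0 0 0 0;-0.007 0.02 0 0 0 0 0;-0.007 0.035 0 0 0 0 0;-0.007 0.05 0 0 0 0 0'
python3 - <<'E'
from plan import *
from h import *
upd(-.009,.052,0,0,0,0)
s=read_state();print(s["position"],s["force"],s["moment"])
p,d=capture("wrist");cv2.imwrite("pics/w21.png",cv2.resize(p,(800,600))[:,:,::-1])
E
```

```text
time_s: 28.05
position: [0.5867, -0.0525, 0.0076]
tcp_rot: [[1.0, 0.011, -0.0], [0.011, -1.0, 0.001], [-0.0, -0.001, -1.0]]
force: [-4.2, 1.4, -1.2]
opening: 0.205
time_s: 28.8
position: [0.5809, -0.1052, 0.0078]
tcp_rot: [[1.0, 0.011, 0.001], [0.011, -1.0, -0.0], [0.001, 0.0, -1.0]]
force: [0.4, -0.9, -0.7]
opening: 0.205
cmd [ 0.5803 -0.1039  0.008 ] yaw 0.68
[ 0.58090126 -0.10518941  0.00781959] [ 0.41851501 -0.85263265 -0.74877238] [ 0.02594563 -0.07707967  0.05100158]
```

View pics/w21.png

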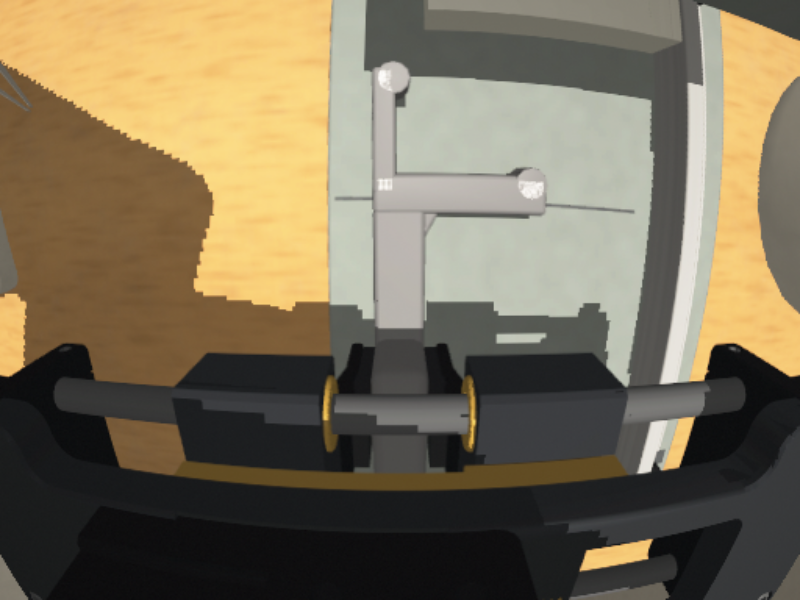

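```bash
python3 -m jog '0 0.03 0 0 0 0 0;0 0.05 0 0 0 0 0;0 0.05 0 0 0 0 0'
python3 - <<'E'
from plan import *
from car import *
upd(0,.05,0,0,0,0)
s=read_state();print(s["position"],s["force"])
p,d=capture("wrist");W,T=wcloud(d,s["position"],s["tcp_rot"]);np.savez("w22.npz",p=p,d=d,W=W,T=T);cv2.imwrite("pics/w22.png",cv2.resize(p[:200],(800,313))[:,:,::-1])
show(W)
q=W[(abs(W[...,2]-.034)<.004)&(W[...,1]>.0)&(W[...,1]<.09)]*1000
for x in range(580,700,8):
    k=q[abs(q[:,0]-x)<3]
    if len(k)>4: print(x,len(k),np.percentile(k[:,1],3))
for y in range(20,60,6):
    k=q[(abs(q[:,1]-y)<3)&(q[:,0]>560)&(q[:,0]<720)]
    if len(k)>4: print("y",y,len(k),np.percentile(k[:,0],[2,98]))
E
```

```text
time_s: 29.22
position: [0.5815, -0.1554, 0.0078]
tcp_rot: [[1.0, 0.009, 0.001], [0.009, -1.0, -0.0], [0.001, 0.0, -1.0]]
force: [-0.6, 0.2, -0.9]
opening: 0.205
cmd [ 0.5809 -0.1538  0.008 ] yaw 0.68
[ 0.58147587 -0.15539143  0.00780872] [-0.5920979   0.23187318 -0.90280469]Traceback (most recent call last):
  File "<stdin>", line 6, in <module>
  File "car.py", line 17, in show
    (a,na),(b,nb),bb=edges(carrier(W,**k));print("bbox",np.round(bb,1))
                     ~~~~~^^^^^^^^^^^^^^^^
  File "car.py", line 15, in edges
    return rf(ys,o),rf(xs,r),(x0,x1,y0,y1)
           ~~^^^^^^
  File "car.py", line 13, in rf
    c=np.polyfit(a[g],b[g],1);e=abs(b-np.polyval(c,a));g=~np.isnan(b)&(e<max(1.0,2*np.nanmedian(e)))
    raise TypeError("expected non-empty vector for x")
TypeError: expected non-empty vector for x
```

View pics/w22.png

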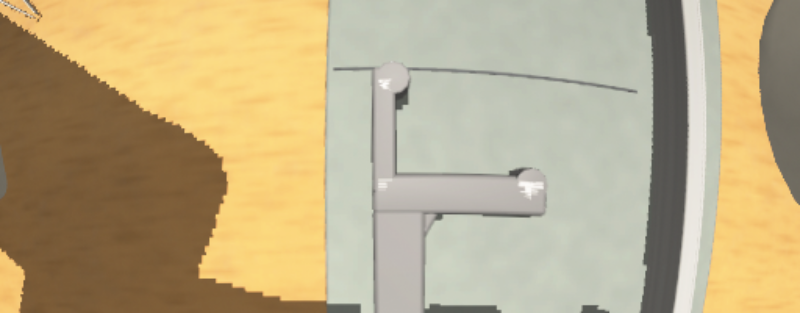

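```bash
python3 -m jog '0 0 -0.05 0 0 0 0;0 0 -0.1 0 0 0 0;0 0 -0.1 0 0 0 0'
python3 - <<'E'
from plan import *
from car import *
upd(0,0,-.1,0,0,0)
s=read_state();print(s["position"],s["force"])
p,d=capture("wrist");W,T=wcloud(d,s["position"],s["tcp_rot"]);np.savez("w23.npz",p=p,d=d,W=W,T=T);cv2.imwrite("pics/w23.png",cv2.resize(p,(800,600))[:,:,::-1])
q=W[(abs(W[...,2]-.034)<.005)&(W[...,1]>.0)&(W[...,1]<.09)]*1000
for x in range(580,700,8):
    k=q[abs(q[:,0]-x)<3]
    if len(k)>4: print(x,len(k),np.percentile(k[:,1],3))
rowf([.4305,-.0582,.1],10.68,0);rowf([.4305,-.0582,.02],10.68,0);rowf([.4305,-.0582,-.0045],10.68,0)
E
```

```text
time_s: 29.65
position: [0.5839, -0.1535, 0.1119]
tcp_rot: [[1.0, 0.013, 0.008], [0.013, -1.0, -0.003], [0.008, 0.003, -1.0]]
force: [0.5, 0.1, -0.6]
opening: 0.204
cmd [ 0.5809 -0.1538  0.108 ] yaw 0.68
[ 0.58391778 -0.15352435  0.11185159] [ 0.46879703  0.09443609 -0.5840807 ]
652 5 25.064118766854392
660 12 25.02764593005954
668 18 24.9826857287141
676 25 25.277088445478643
684 148 1.2570628266602097
692 102 0.6728445466418256
row [-0.1492, -0.0974, 0.008] [0.0, 0.0, -10.0]
row [-0.1492, -0.0974, 0.088] [0.0, 0.0, -10.0]
row [-0.1492, -0.0974, 0.1125] [0.0, 0.0, -10.0]
```

View pics/w23.png

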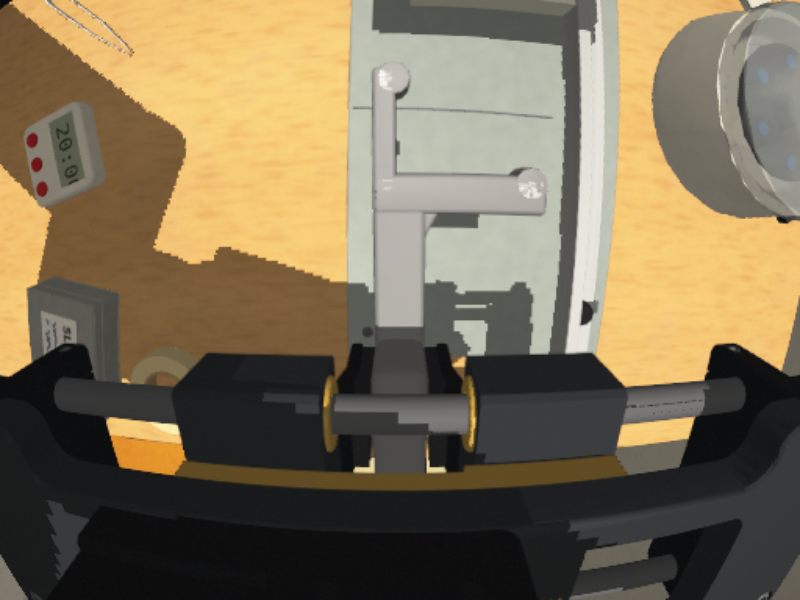

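```bash
python3 - <<'E'
import numpy as np
W=np.load("w2.npz")["W"]*1000
q=W[138:200,138:202].reshape(-1,3);k=q[q[:,2]>8];print(np.percentile(k,[1,99],0))
E
python3 -m jog '-0.05 -0.032 0 0 0 -4 0;-0.1 -0.065 0 0 0 -8 0;-0.1492 -0.0974 0.008 0 0 -10 0;-0.1492 -0.0974 0.05 0 0 -10 0;-0.1492 -0.0974 0.088 0 0 -10 0;-0.1492 -0.0974 0.102 0 0 -10 0;-0.1492 -0.0974 0.110 0 0 -10 0;-0.1492 -0.0974 0.1125 0 0 -10 0'
python3 - <<'E'
from plan import *
from h import *
upd(-.1492,-.0974,.1125,0,0,-10)
s=read_state();print(s["position"],s["force"])
p,d=capture("wrist");W,T=wcloud(d,s["position"],s["tcp_rot"]);cv2.imwrite("pics/w24.png",cv2.resize(p,(800,600))[:,:,::-1])
T=T*1000
m=(T[...,2]>-30)&(T[...,2]<-13)&(abs(T[...,0])<60)&(T[...,1]<-20)&(T[...,1]>-118);t=T[m];w=W[m]*1000
for y in range(-108,-20,16):
    g=(abs(t[:,1]-y)<2)&(t[:,0]<0);print(y,np.median(t[g,2]),np.median(w[g,2]))
E
```

```text
[[308.20790744 -87.23560298  11.39416139]
 [374.16794341 -21.6253755   19.47554255]]
time_s: 30.7
position: [0.4296, -0.0572, -0.0054]
tcp_rot: [[0.983, 0.186, -0.003], [0.186, -0.983, 0.001], [-0.002, -0.002, -1.0]]
force: [-3.4, 0.2, 12.6]
opening: 0.207
cmd [ 0.4305 -0.0582 -0.0045] yaw 10.68
[ 0.42962558 -0.05721161 -0.00542336] [-3.4489908   0.24012594 12.60610414]
-108 -21.16185909399887 15.931237629659748
-92 -21.077312483213014 15.809996367790378
-76 -21.16319392066081 15.882748598165076
-60 -21.27655349579387 15.966385081509724
-44 -20.96169576572257 15.69217168605334
-28 -21.074400554049255 15.735293882059121
```

View pics/w24.png

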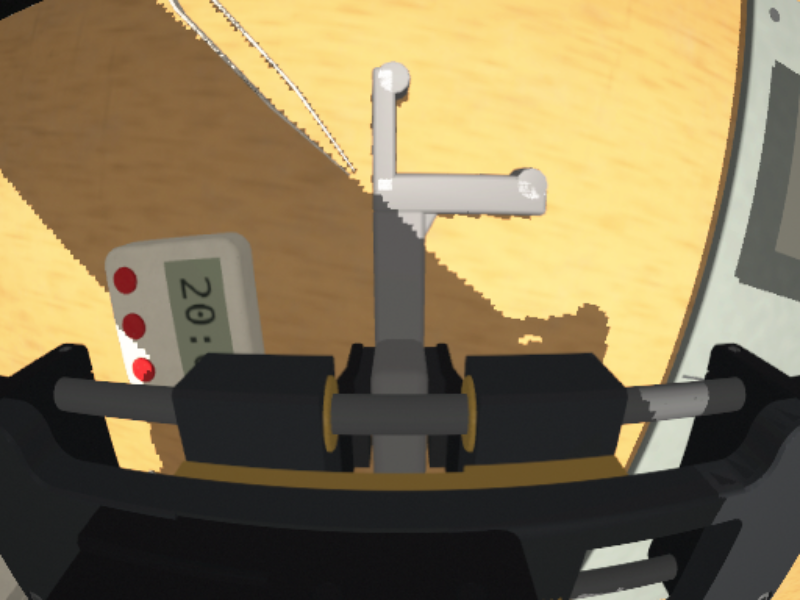

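```bash
python3 -m jog '0 0 -0.0005 0 0 0 0.4;0 0 -0.0005 0 0 0 0.4;0 0 -0.0005 0 0 0 0.4;0 0 -0.0005 0 0 0 0.4;0 0 -0.03 0 0 0 0.4;0 0 -0.07 0 0 0 0.4;0 0 -0.13 0 0 0 0.4;0 0 -0.15 0 0 0 0.4'
python3 - <<'E'
from plan import *
from h import *
upd(0,0,-.15,0,0,0)
s=read_state();print(s["position"],s["force"],s["opening"])
row([.30,-.50,.25],-60)
E
```

```text
time_s: 31.75
position: [0.4322, -0.0584, 0.1483]
tcp_rot: [[0.983, 0.186, 0.006], [0.186, -0.983, -0.002], [0.005, 0.003, -1.0]]
force: [1.0, 0.0, -0.2]
opening: 0.401
cmd [ 0.4305 -0.0582  0.1455] yaw 10.68
[ 0.43222622 -0.05844134  0.14833983] [ 0.99160755  0.03973207 -0.19007022] 0.401096021508711
row [-0.2101, 0.4099, -0.1045] [-0.0, -0.0, 70.68]
```

Move the arm aside to see everything.

```bash
python3 -m jog '-0.03 0.058 -0.03 0 0 10 0.4;-0.06 0.117 -0.06 0 0 20 0.4;-0.09 0.175 -0.09 0 0 30 0.4;-0.12 0.234 -0.1045 0 0 40 0.4;-0.15 0.293 -0.1045 0 0 50 0.4;-0.18 0.351 -0.1045 0 0 60 0.4;-0.21 0.41 -0.1045 0 0 70 0.4;-0.21 0.41 -0.1045 0 0 70.6 0.4'
python3 - <<'E'
from h import *
p,d=capture("top");W=cloud("top",p,d);np.savez("top9.npz",p=p,d=d,W=W);cv2.imwrite("pics/t9.png",cv2.resize(p[80:270,140:390],(800,608))[:600,:,::-1])
p,d=capture("scene");cv2.imwrite("pics/s9.png",cv2.resize(p[80:250,230:457],(800,600),interpolation=cv2.INTER_CUBIC)[:,:,::-1])
for l in("push_stick","small_beaker","amber_vial","tape_roll","carrier","dish"):
    for c in("top","scene"):
        r=spot_in(l,c);print(l,c,[(np.round(q["centre"],3).tolist(),round(q["score"],2)) for q in r[:2]])
E
```

```text
time_s: 32.75
position: [0.299, -0.5023, 0.2496]
tcp_rot: [[0.498, -0.867, 0.0], [-0.867, -0.498, -0.0], [0.0, 0.0, -1.0]]
force: [0.5, -0.7, -0.7]
opening: 0.404
push_stick top [([0.434, -0.041, 0.02], 0.64)]
push_stick scene [([0.414, 0.017, 0.009], 0.62)]
small_beaker top [([0.459, 0.19, 0.02], 0.8)]
small_beaker scene []
amber_vial top [([0.555, 0.275, 0.067], 0.8)]
amber_vial scene [([0.558, 0.283, 0.081], 0.63), ([0.61, 0.073, 0.042], 0.45)]
tape_roll top [([0.419, -0.23, 0.019], 0.75)]
tape_roll scene []
carrier top []
carrier scene [([0.586, 0.082, 0.031], 0.6)]
dish top []
dish scene [([0.612, 0.074, 0.043], 0.54)]
```

View pics/t9.png

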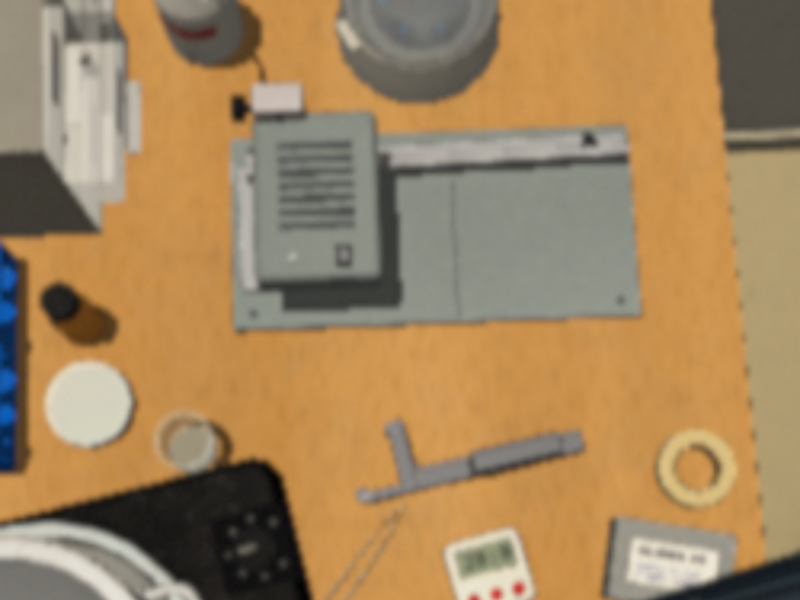

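View pics/s9.png

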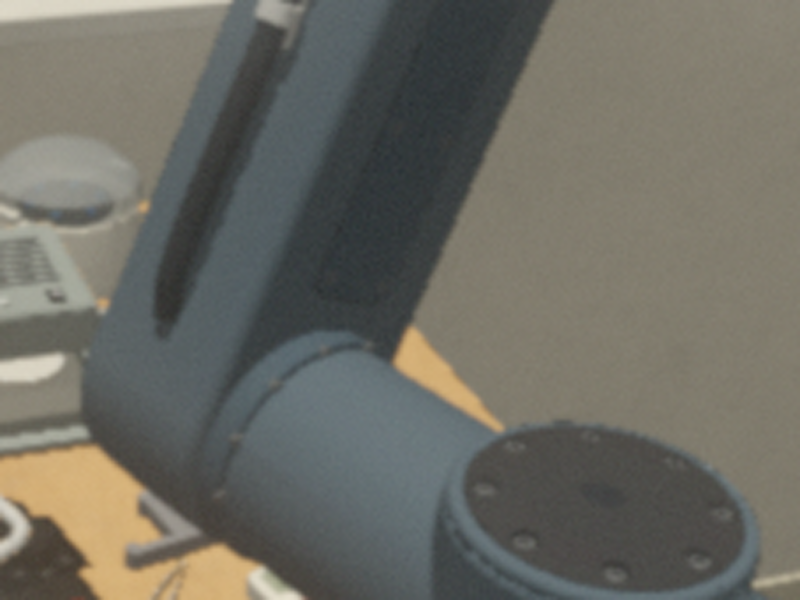

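```bash
python3 -c "
from rig import *
print(read_state()['time_s']);print(hand_in())"
```

```text
33.45
the job is handed in; nothing more can be done
None
```

The carrier is home against the end stop, and the push stick is lying flat on the open bench where it started. I handed the job in at 33.5 s.

**The dropped stick:** On the first try the stick slipped out of the gripper while its toe was already pushing the carrier. The fingertips sit about 35 mm further back than the tool description says, so I had only the top edge of the grip. The stick came to rest on the edge of the plate and the bench. I gripped it again lower down and it held for the rest of the job.

**Squaring and feeding:**
- I pushed the carrier against the bar until its yaw matched the bar's. Its nose was still about 18 mm short of the load line.
- I fed it along the bar with about 4–6 N of sideways force and 2–5 N of forward force.
- Near home the forward force dipped, as it would when the ball enters the notch.
- The carrier then stopped moving while the force rose to 6.7 N, the highest forward reading. The forces I read along the bar and at the stop stayed well under 15 N.

**Last checks:**
- **Carrier position:** after I withdrew the stick, the rear of the carrier measured about y = 24–25 mm. The heel's contact point gave 23.3 mm, which puts the notch within about 2 mm of the home point.
- **Dish and carrier:** the scene-camera detector found both under the lamp, with the dish at about pocket height.
- **Bystanders:** the beaker, vial and tape roll are within about 5 mm of their first readings, which is close to the detector's own error.
- **Stick:** it lies flat on the bench. Setting it down pressed on the bench with about 13 N for a moment.

I could not see the ball in the notch directly because the lamp hides it. I judged it only from the force dip and the carrier's position.

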